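# Pack the biscuit kit under the tray of a cantilever box and clear the broken shortbread

## Robot

A 7-joint arm with a two-finger parallel gripper is mounted at the origin on the work surface. World frame = base frame: x ahead of the robot, y to its left, z up, the work surface at z = 0. Lengths are in m, angles in rad, forces in N, time in s.
With the tool pointing down it reaches from about 0.425 to 0.875 m from the base axis. Payload 4.7 kg.
Tool frame: the origin (TCP) lies at the very end of the fingers, on their centre line; the grasp point (between the pads) lies 19 mm behind it; z points along the fingers, y is the line along which they close (so a half turn about z gives the same grasp; the last joint's range is limited). The gripper opens to 87 mm and grips with 3 to 60 N. Pads are 19 mm wide; open, the fingers measure 117 mm over their backs; the gripper's body (75 mm by 190 mm) begins 51 mm behind the grasp point.
Start: joints at [-1.224, 0.321, -0.07, 1.45, 0.023, 1.371, -0.057], TCP at [0.212, 0.614, 0.223] pointing down, gripper open.
Joint ranges: [-2.86, 2.86], [-0.3, 2.09], [-1.38, 1.24], [0.06, 2.45], [-1.56, 4.7], [0.09, 2.05], [-2.69, 2.69]. Speed limits (rad/s): [2.57, 2.57, 3.14, 3.14, 3.14, 3.14, 3.14].

## Interface

Orientations are given as a rotation vector (axis times angle).
In Python, from bench import ctrl, vision gives the robot as it stands.
- The arm moves only by the tool jog_arm, never from a script. Its argument "increments" is a list of rows, each an object of numbers: "tx", "ty", "tz": the shift along the tool's x, y, z in mm; "wx", "wy", "wz": the turn, a rotation vector about the tool's x, y, z in rad; "gripper": the opening, from 0 (shut) to 1 (fully open). In form: [{"tx": .., "ty": .., "tz": .., "wx": .., "wy": .., "wz": .., "gripper": ..}, ...]. A call has exactly 5 rows; each row is the pose to reach, as a shift and turn from the pose commanded when the call began, along the tool's axes at that moment; what a row does not reach only later rows make up. A row lasts 1/12 s, in which the tool goes at most 41.7 mm and 7.16 degrees, less where a joint would pass 70% of its speed; a pose out of reach is approached as far as the arm can. A call with a gripper value outside its range is refused whole. The fingers move at their own pace and stop on an object; "grip_force" is the grip in N (left out, the last holds). Time passes only in rows, so rows that repeat a pose let the fingers close, or fill a call up. It gives the time, the measured TCP pose, the force, the opening and the grip force at its end, in the units of the state.
- ctrl.get_state(): the state, without advancing time (a new reading comes with each control period).
- vision.get_image(name): name is "scene" or "top" or "wrist"; returns a dict with "color" (384x512x3 uint8, blue, green, red), "fx", "fy", "cx", "cy" (pixels), "extrinsics" (4x4, takes a point from world to camera coordinates). Camera axes: x right, y down, z forward; pixel columns grow to the right and rows downward; lengths in m; the calibration is good to about 2 mm. The wrist camera is an equidistant fisheye: a pixel r from the principal point sees the ray r / f radians off the axis. A picture is of the moment at which its call begins. There is no depth.
- ctrl.close_job(): hands the job in; it is judged then, once.
Trained networks look in the newest picture that a camera, given by its name, has taken for a name from the list of things; names that differ only in an ending like _2 or _b are one class to them, and where a whole thing is asked for, a point or a joint stands for the part that bears it (a point fixed in the world has none). Each returns a list of dicts, best first, with "conf" (0 to 1); they miss things now and then, are a little off and sometimes report something else, mostly with a low value. They report only what shows in the picture. A call takes as long as a camera call.
- vision.spot_in(camera, thing): "bbox" ([left, top, right, bottom] in pixels, round what is visible of it).
The state is a dict: "time": time; "joint_positions": joint angles; "qd": joint speeds; "joint_torque": joint torques, N m; "position": TCP position; "tool_rot": TCP orientation; "ft_force": force on the tool from outside, world axes, zero at the start; "torque": the same for the moment, N m; "grip_width": opening from 0.0 (shut) to 1.0 (fully open); "grip_force": force on a finger pad.
Only numpy, scipy, OpenCV 4.12 (cv2) and the standard library are available. Lean on these libraries where they do the work, as an engineer would, in place of code of your own. Each camera call takes 0.05 s, during which the arm holds its last target. There are 200 camera calls.

## Task

Pack up after the biscuit making: take the plywood cantilever box's top tray by its handle and swing it up and all the way over to its stop, put every piece of the kit that is out on the slab (cookie press, square tin, nozzle case, bow-handled cutter: whichever of them are there) down in the compartment underneath, then swing the tray back until it sits down on the box again. Also clear every broken piece of shortbread off the slab into the steel scrap tub, before or after. Leave the crockery and the other things on the slab where they are.

Things in the scene. Friction and masses are not known exactly. Their poses are not given: they have to be found in the camera images.
- caddy: Fixed base of the plywood cantilever box, open on top: 236 mm long (its x), 200 mm wide (y), 85 mm high, walls and floor 6 mm, so its compartment is 224 x 188 mm, 79 mm deep. Origin: centre of the underside. A tray of the same footprint, 45 mm high, sits on the rim, on two parallel flat steel arms outside each end wall (out to x = +-127 mm); it stays level as it swings to the base's -y side.
- tray_arm (a joint): Angle q of the tray's 128 mm arms, rad: 0 = tray down on the rim, 2.31 = right over at its stop, beside the base. With a = 0.343 + q the tray is displaced from its lowered place by 128 mm x (cos a - 0.942) along the base's y and 128 mm x (sin a - 0.336) upward: at the stop 234 mm to -y and 17 mm up, 85 mm up half-way. Stiff hinges: it stays where left; moving it takes up to 12 N at the handle.
- tray_handle (a point): Middle of the tray's dark wooden handle bar: 14 mm thick (along base y), 16 mm high, 214 mm long (along base x), on a post at each end, 85 mm above the tray's underside and 40 mm above its walls; clear beneath, the tray's contents stand 37 mm high at most. With the tray down it is 170 mm above the slab, over the base's centre. Axes as the base's.
- press_center (a point): Cookie press lying on its side: bright metal barrel 48 mm in diameter, two octagonal collars 54 mm across, black plunger knob at one end (x = -90 mm from here), dark nozzle at the other (x = +90 mm); 0.28 to 0.46 kg. This point: on its axis, 27 mm above the slab, mid-way along its 180 mm length (plain barrel from 44 mm to its -x to 64 mm to its +x). x along its axis. Absent from some starts.
- tin_center (a point): Square metal tin for press discs, 58 x 58 mm and 48 mm high with a lid rim 61 mm square over its top 12 mm, 0.15 kg. This point is its centre, half-way up (24 mm); z up its height. Absent from some starts.
- case_center (a point): Oblong plastic nozzle case with a white lid, 92 mm long (x) by 54 mm wide (y) by 40 mm high (z), 0.14 kg. This point is its centre, half-way up (20 mm). Absent from some starts.
- cutter_handle (a point): Round steel biscuit cutter: open ring 64 mm in diameter, 36 mm high, with a bow handle: two straps up to a light wooden grip bar 63 mm long (x), 14 mm thick (y), 12 mm high. This point: middle of the grip bar, 62 mm above the ring's lower edge; 68 mm high in all, 0.10 kg; z up its axis. Absent from some starts.
- scrap1_center (a point): Broken piece of shortbread, sandy brown, 67 mm long (x: blunt end at -31 mm, broken point at +36 mm), 36 mm wide (y), 25 mm thick (z), 0.05 kg. This point is half-way up, on its middle line. Absent from some starts.
- scrap2_center (a point): Broken piece of shortbread, sandy brown, 67 mm long (x: blunt end at -31 mm, broken point at +36 mm), 36 mm wide (y), 25 mm thick (z), 0.05 kg. This point is half-way up, on its middle line. Absent from some starts.
- scrap3_center (a point): Broken piece of shortbread, sandy brown, 67 mm long (x: blunt end at -31 mm, broken point at +36 mm), 36 mm wide (y), 25 mm thick (z), 0.05 kg. This point is half-way up, on its middle line. Absent from some starts.
- scrap4_center (a point): Broken piece of shortbread, sandy brown, 67 mm long (x: blunt end at -31 mm, broken point at +36 mm), 36 mm wide (y), 25 mm thick (z), 0.05 kg. This point is half-way up, on its middle line. Absent from some starts.
- tub: Fixed open steel scrap tub, 140 x 140 mm, 65 mm high, walls and floor 4 mm. Origin: centre of its underside.
- spoon_crock: White ceramic crock, 100 mm across, with three wooden spoons standing in it, 250 mm high in all; a bystander. Origin at its underside.
- ramekin: Ramekin, a small white ceramic bowl, 70 mm across, 45 mm high, beside the task's things; a bystander. Origin at its underside.
- sugar_jar: Glass jar with a steel cap, 64 mm across, 85 mm high; a bystander. Origin at its underside.
- pastry_brush: Pastry brush lying flat, 190 mm long (x), 42 mm wide, 20 mm high, behind the task's things; a bystander. Origin at its underside.
- mixing_bowl: Steel mixing bowl, 160 mm across, 80 mm high; a bystander. Origin at its underside.

How it is judged:
On the way, in this order (a step that is already met when the one before it is completed fails the run):
1. the tray is swung up and over to its stop (arm angle above 2.1) (value of joint tray_arm above 2.1 rad), for 0.2 s.
2. every piece of kit that is present lies in the compartment, below the rim (x of press_center in the frame of caddy between -0.115 and 0.115 m and y of press_center in the frame of caddy between -0.097 and 0.097 m and z of each of press_center, tin_center, case_center, cutter_handle in the frame of caddy below 0.078 m and x of tin_center in the frame of caddy between -0.115 and 0.115 m and y of tin_center in the frame of caddy between -0.097 and 0.097 m and x of case_center in the frame of caddy between -0.115 and 0.115 m and y of case_center in the frame of caddy between -0.097 and 0.097 m and x of cutter_handle in the frame of caddy between -0.115 and 0.115 m and y of cutter_handle in the frame of caddy between -0.097 and 0.097 m), for 0.3 s.
3. the tray is back down on the box (arm angle below 0.05) (value of joint tray_arm below 0.05 rad), for 0.3 s.
At the end, for the whole second after the job is handed in: The tray is down (arm angle below 0.05 rad), every present piece of kit has its point within the compartment walls and below the rim, and every present piece of shortbread has its point within the tub walls and under 90 mm up (a heap may stand a little proud) (all of step 2 and value of joint tray_arm below 0.05 rad and x of scrap1_center in the frame of tub between -0.068 and 0.068 m and y of scrap1_center in the frame of tub between -0.068 and 0.068 m and z of each of scrap1_center, scrap2_center, scrap3_center, scrap4_center in the frame of tub below 0.09 m and x of scrap2_center in the frame of tub between -0.068 and 0.068 m and y of scrap2_center in the frame of tub between -0.068 and 0.068 m and x of scrap3_center in the frame of tub between -0.068 and 0.068 m and y of scrap3_center in the frame of tub between -0.068 and 0.068 m and x of scrap4_center in the frame of tub between -0.068 and 0.068 m and y of scrap4_center in the frame of tub between -0.068 and 0.068 m); the robot touches nothing.
It fails at once if a bystander (crock, ramekin, jar, brush or mixing bowl) is shifted by more than 40 mm (distance of any of spoon_crock, ramekin, sugar_jar, pastry_brush, mixing_bowl from where it was at the start of the episode above 0.04 m).
Of press, tin, nozzle_case, cutter only 2 to 3 are there at a start; the rules pass over those that are not, and their reading is None.
Of scrap1, scrap2, scrap3, scrap4 only 3 to 4 are there at a start; the rules pass over those that are not, and their reading is None.
At some moment in a run one of press, tin, nozzle_case, scrap1, scrap2, scrap3 may be knocked a few centimetres aside while the robot is not near it.
Once in a run the grip may slacken for a moment while it holds something.
It also fails if it takes over 200 s, if anything falls off the work surface, if the arm or the gripper's body presses on something with over 40 N, if the wrist force passes 120 N, or if a joint passes its speed limit or range.

## Working session

There is one attempt and no reset: what is moved stays moved. The work goes in short steps, Python scripts to look and compute and a tool call to move; the robot and the scene stay as the last step left them, time stands still between calls to the robot, and variables do not carry over. Pictures are saved under pics/ and viewed, at most 15 in all, crops included, and the job is handed in when it is done.

Besides the shell and the picture viewer there is one more tool, called after ">>>" by a JSON object that holds its "name" and its "arguments", one argument or row to a line. jog_arm: Moves the arm, as the interface text tells. Its arguments: {"type":"object","properties":{"increments":{"type":"array"},"grip_force":{"type":"number"}},"required":["increments"]}

```bash
ls; mkdir -p pics
cat > h.py <<'E'
import numpy as np, cv2
from scipy.spatial.transform import Rotation as R
from bench import ctrl, vision
def ray(im,u,v,fish=False):
    x=(u-im['cx'])/im['fx'];y=(v-im['cy'])/im['fy']
    if fish:
        r=np.hypot(x,y); s=np.sin(r)/r if r>1e-9 else 1
        d=np.array([x*s,y*s,np.cos(r)])
    else: d=np.array([x,y,1.])
    E=np.array(im['extrinsics']); return -E[:3,:3].T@E[:3,3], E[:3,:3].T@d
def atz(im,u,v,z,fish=False):
    o,d=ray(im,u,v,fish); return o+d*(z-o[2])/d[2]
def proj(im,p):
    E=np.array(im['extrinsics']); c=E[:3,:3]@np.array(p)+E[:3,3]
    return im['fx']*c[0]/c[2]+im['cx'], im['fy']*c[1]/c[2]+im['cy']
def tool(target,yaw=None):
    s=ctrl.get_state(); r=R.from_rotvec(s['tool_rot'])
    return r.inv().apply(np.array(target)-s['position'])*1000
E
python3 - <<'E'
from h import *
ims={}
for n in ['top','scene']:
    im=vision.get_image(n); cv2.imwrite(f'pics/{n}0.png',cv2.resize(im['color'],(800,600),interpolation=cv2.INTER_CUBIC)); ims[n]=im
    print(n,im['fx'],im['cx'],im['cy'],np.round(im['extrinsics'],3).tolist())
H=dict(caddy=.1,tray_handle=.17,press_center=.027,tin_center=.048,case_center=.04,cutter_handle=.05,scrap1_center=.02,tub=.06,spoon_crock=.1,ramekin=.045,sugar_jar=.08,pastry_brush=.01,mixing_bowl=.08)
for t,z in H.items():
    for d in vision.spot_in('top',t)[:5]:
        b=d['bbox']; print(t,round(d['conf'],2),np.round(b).tolist(),np.round(atz(ims['top'],(b[0]+b[2])/2,(b[1]+b[3])/2,z),3)[:2])
s=ctrl.get_state();print(s['time'],s['position'],R.from_rotvec(s['tool_rot']).as_matrix().round(3).tolist())
E
```

```text
pics
top 414.0058390816414 256.12503900575075 194.971465742633 [[-0.017, -1.0, 0.001, 0.168], [-0.984, 0.017, -0.179, 0.611], [0.178, -0.004, -0.984, 1.054], [0.0, 0.0, 0.0, 1.0]]
scene 410.4651137751197 250.84678404273737 190.83060143561443 [[0.705, 0.709, -0.016, -0.535], [0.378, -0.395, -0.837, -0.057], [-0.6, 0.584, -0.547, 1.326], [0.0, 0.0, 0.0, 1.0]]
tray_handle 0.79 [331.0, 195.0, 455.0, 318.0] [ 0.443 -0.159]
tray_handle 0.6 [224.0, 212.0, 261.0, 237.0] [0.523 0.193]
tin_center 0.62 [184.0, 261.0, 215.0, 290.0] [0.405 0.308]
tin_center 0.45 [224.0, 173.0, 246.0, 189.0] [0.655 0.214]
case_center 0.6 [222.0, 212.0, 262.0, 236.0] [0.539 0.197]
cutter_handle 0.83 [270.0, 216.0, 293.0, 241.0] [0.523 0.091]
scrap1_center 0.76 [232.0, 260.0, 256.0, 279.0] [0.419 0.192]
scrap1_center 0.25 [224.0, 171.0, 245.0, 189.0] [0.664 0.216]
scrap1_center 0.21 [78.0, 233.0, 144.0, 298.0] [0.434 0.549]
tub 0.95 [146.0, 196.0, 204.0, 257.0] [0.532 0.372]
ramekin 0.71 [224.0, 174.0, 244.0, 187.0] [0.658 0.217]
sugar_jar 0.66 [155.0, 157.0, 186.0, 185.0] [0.678 0.382]
pastry_brush 0.87 [299.0, 116.0, 327.0, 183.0] [ 0.752 -0.007]
pastry_brush 0.48 [144.0, 194.0, 205.0, 255.0] [0.543 0.383]
mixing_bowl 0.86 [81.0, 235.0, 146.0, 300.0] [0.429 0.523]
0.75 [0.21241027 0.61433763 0.222601  ] [[-0.945, 0.327, 0.0], [0.327, 0.945, 0.0], [-0.0, 0.0, -1.0]]
```

View pics/top0.png

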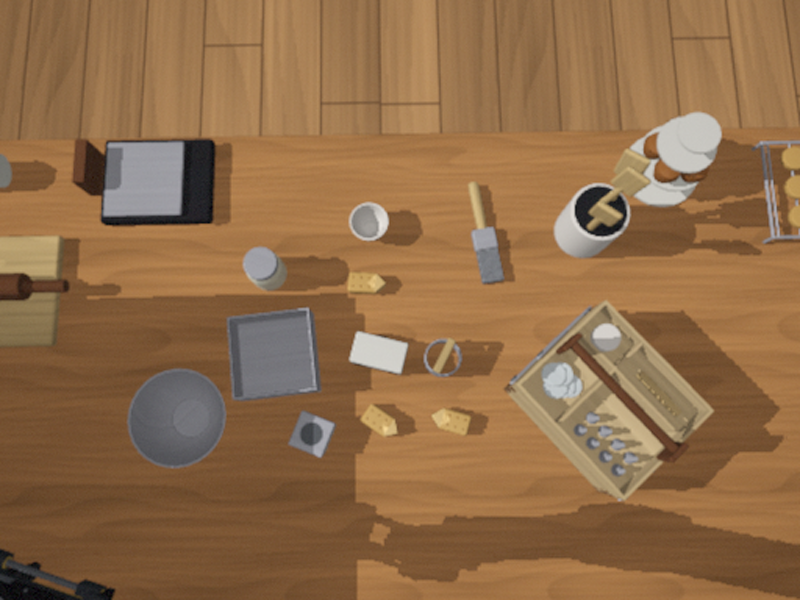

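View pics/scene0.png

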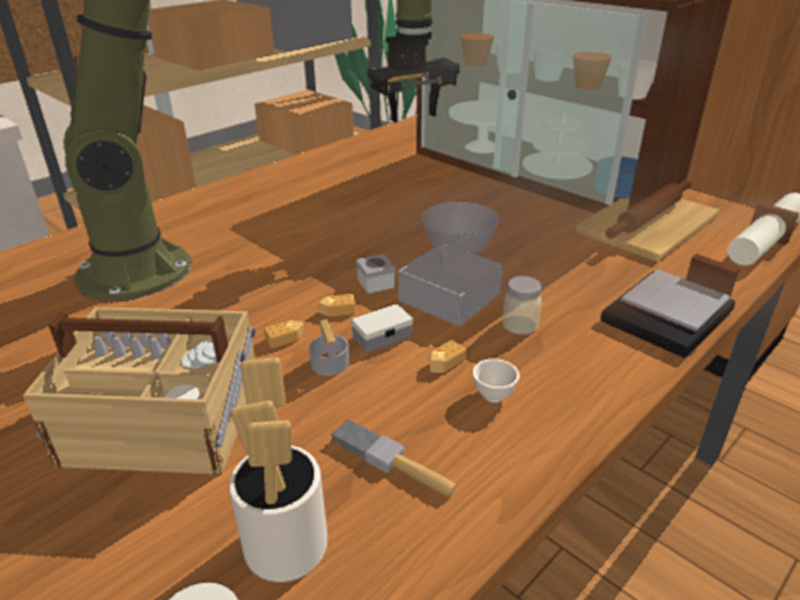

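Run:
```python
from h import *
t=vision.get_image('top'); s=vision.get_image('scene')
c=cv2.resize(s['color'][190:305,20:175],None,fx=5,fy=5,interpolation=cv2.INTER_CUBIC); cv2.imwrite('pics/crop.png',c)
k=.64
P=dict(h1=(570,343,.17),h2=(680,452,.17),tL=(508,386,.13),tT=(607,303,.13),tR=(712,410,.13),tB=(625,498,.13),
tin1=(306,413,.048),tin2=(334,425,.048),tin3=(320,456,.048),tin4=(290,443,.048),c1=(357,332,.04),c2=(408,345,.04),c3=(402,373,.04),c4=(350,359,.04),
g1=(452,342,.068),g2=(437,371,.068),s1a=(348,282,.025),s1b=(385,283,.025),s2a=(366,409,.025),s2b=(397,434,.025),s3a=(469,426,.025),s3b=(432,415,.025),
u1=(228,318,.065),u2=(312,309,.065),u3=(319,390,.065),u4=(234,398,.065),crock=(596,213,.1),bowl=(177,417,.08),ramekin=(369,220,.045),jar=(261,262,.085))
for n,(u,v,z) in P.items(): print(n,atz(t,u*k,v*k,z)[:2].round(3))
```

```text
h1 [ 0.53  -0.098]
h2 [ 0.366 -0.25 ]
tL [ 0.469 -0.008]
tT [ 0.598 -0.172]
tR [ 0.426 -0.323]
tB [ 0.297 -0.177]
tin1 [0.434 0.319]
tin2 [0.413 0.272]
tin3 [0.363 0.295]
tin4 [0.385 0.345]
c1 [0.57  0.233]
c2 [0.546 0.145]
c3 [0.498 0.157]
c4 [0.524 0.245]
g1 [0.547 0.072]
g2 [0.499 0.099]
s1a [0.662 0.249]
s1b [0.659 0.184]
s2a [0.439 0.219]
s2b [0.396 0.167]
s3a [0.408 0.044]
s3b [0.427 0.107]
u1 [0.594 0.449]
u2 [0.607 0.307]
u3 [0.471 0.295]
u4 [0.46  0.435]
crock [ 0.758 -0.175]
bowl [0.43  0.523]
ramekin [0.769 0.21 ]
jar [0.686 0.391]
```

View pics/crop.png

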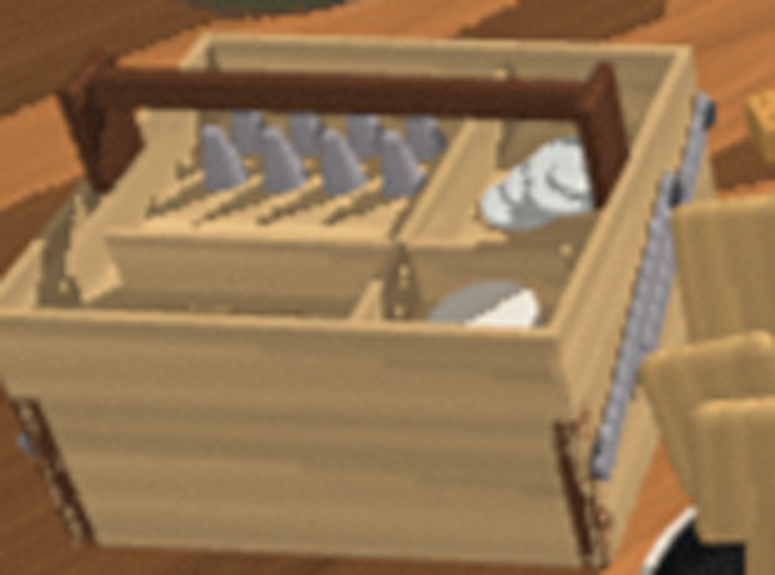

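```bash
cat >> h.py <<'E'
def rot(psi): return R.from_matrix(np.array([[np.cos(psi),np.sin(psi),0],[np.sin(psi),-np.cos(psi),0],[0,0,-1]]))
def where():
    s=ctrl.get_state(); m=R.from_rotvec(s['tool_rot']).as_matrix()
    return np.array([*s['position'],np.arctan2(m[1,0],m[0,0])])
def plan(wps,start=None):
    "print per-call targets (mm, rad) in tool axes of the call's start"
    c=where() if start is None else np.array(start,float)
    for w in wps:
        w=np.array(w,float); d=w-c; d[3]=(d[3]+np.pi)%(2*np.pi)-np.pi
        n=int(max(1,np.ceil(np.linalg.norm(d[:3])/.195),np.ceil(abs(d[3])/.6)))
        out=[]
        for i in range(n):
            t=rot(c[3]).inv().apply(d[:3]/n)*1000; out.append([int(round(v)) for v in t]+[round(-d[3]/n,2)])
            c=c+d/n
        print(w.round(3).tolist(),'->',out, 'rows',round(max(np.linalg.norm(d[:3])/n/.0417,abs(d[3])/n/.125),1))
E
python3 - <<'E'
from h import *
plan([(.66,.218,.12,1.52),(.66,.218,.008,1.52),(.66,.218,.14,1.52),(.535,.40,.14,1.52),(.535,.40,.06,1.52),(.535,.40,.14,1.52),(.4175,.193,.1,.88),(.4175,.193,.008,.88)])
E
```

```text
[0.66, 0.218, 0.12, 1.52] -> [[-138, -57, 26, np.float64(0.32)], [-149, -10, 26, np.float64(0.32)], [-145, 37, 26, np.float64(0.32)], [-125, 81, 26, np.float64(0.32)]] rows 3.6
[0.66, 0.218, 0.008, 1.52] -> [[0, 0, 112, np.float64(-0.0)]] rows 2.7
[0.66, 0.218, 0.14, 1.52] -> [[0, 0, -132, np.float64(-0.0)]] rows 3.2
[0.535, 0.4, 0.14, 1.52] -> [[88, -67, 0, np.float64(-0.0)], [88, -67, 0, np.float64(-0.0)]] rows 2.6
[0.535, 0.4, 0.06, 1.52] -> [[0, 0, 80, np.float64(-0.0)]] rows 1.9
[0.535, 0.4, 0.14, 1.52] -> [[0, 0, -80, np.float64(-0.0)]] rows 1.9
[0.418, 0.193, 0.1, 0.88] -> [[-106, -53, 20, np.float64(0.32)], [-118, -17, 20, np.float64(0.32)]] rows 2.9
[0.418, 0.193, 0.008, 0.88] -> [[0, 0, 92, np.float64(-0.0)]] rows 2.2
```

>>> {"name": "jog_arm", "arguments": {
  "increments": [
    {"tx":-138,"ty":-57,"tz":26,"wz":0.32,"gripper":0.7},
    {"tx":-138,"ty":-57,"tz":26,"wz":0.32,"gripper":0.7},
    {"tx":-138,"ty":-57,"tz":26,"wz":0.32,"gripper":0.7},
    {"tx":-138,"ty":-57,"tz":26,"wz":0.32,"gripper":0.7},
    {"tx":-138,"ty":-57,"tz":26,"wz":0.32,"gripper":0.7}
  ],
  "grip_force": 15
}}

```text
validation failed for argument at $.in...
```

>>> {"name": "jog_arm", "arguments": {
  "increments": [
    {"tx":-149,"ty":-10,"tz":26,"wz":0.32,"gripper":0.7},
    {"tx":-149,"ty":-10,"tz":26,"wz":0.32,"gripper":0.7},
    {"tx":-149,"ty":-10,"tz":26,"wz":0.32,"gripper":0.7},
    {"tx":-149,"ty":-10,"tz":26,"wz":0.32,"gripper":0.7},
    {"tx":-149,"ty":-10,"tz":26,"wz":0.32,"gripper":0.7}
  ]
}}

```text
validation failed for argument at $.in...
```

>>> {"name": "jog_arm", "arguments": {
  "increments": [
    {"tx":-145,"ty":37,"tz":26,"wz":0.32,"gripper":0.7},
    {"tx":-145,"ty":37,"tz":26,"wz":0.32,"gripper":0.7},
    {"tx":-145,"ty":37,"tz":26,"wz":0.32,"gripper":0.7},
    {"tx":-145,"ty":37,"tz":26,"wz":0.32,"gripper":0.7},
    {"tx":-145,"ty":37,"tz":26,"wz":0.32,"gripper":0.7}
  ]
}}

```text
validation failed for argument at $.in...
```

>>> {"name": "jog_arm", "arguments": {
  "increments": [
    {"tx":-125,"ty":81,"tz":26,"wz":0.32,"gripper":0.7},
    {"tx":-125,"ty":81,"tz":26,"wz":0.32,"gripper":0.7},
    {"tx":-125,"ty":81,"tz":26,"wz":0.32,"gripper":0.7},
    {"tx":-125,"ty":81,"tz":26,"wz":0.32,"gripper":0.7},
    {"tx":-125,"ty":81,"tz":26,"wz":0.32,"gripper":0.7}
  ]
}}

```text
validation failed for argument at $.in...
```

>>> {"name": "jog_arm", "arguments": {
  "increments": [
    {"tx":-138,"ty":-57,"tz":26,"wx":0,"wy":0,"wz":0.32,"gripper":0.7},
    {"tx":-138,"ty":-57,"tz":26,"wx":0,"wy":0,"wz":0.32,"gripper":0.7},
    {"tx":-138,"ty":-57,"tz":26,"wx":0,"wy":0,"wz":0.32,"gripper":0.7},
    {"tx":-138,"ty":-57,"tz":26,"wx":0,"wy":0,"wz":0.32,"gripper":0.7},
    {"tx":-138,"ty":-57,"tz":26,"wx":0,"wy":0,"wz":0.32,"gripper":0.7}
  ],
  "grip_force": 15
}}

```text
time: 1.27
position: [0.3315, 0.509, 0.1957]
tool_rot: [1.022, 2.966, -0.005]
ft_force: [0.7, -1.4, -0.7]
grip_width: 0.736
grip_force: 0.0
```

>>> {"name": "jog_arm", "arguments": {
  "increments": [
    {"tx":-149,"ty":-10,"tz":26,"wx":0,"wy":0,"wz":0.32,"gripper":0.7},
    {"tx":-149,"ty":-10,"tz":26,"wx":0,"wy":0,"wz":0.32,"gripper":0.7},
    {"tx":-149,"ty":-10,"tz":26,"wx":0,"wy":0,"wz":0.32,"gripper":0.7},
    {"tx":-149,"ty":-10,"tz":26,"wx":0,"wy":0,"wz":0.32,"gripper":0.7},
    {"tx":-149,"ty":-10,"tz":26,"wx":0,"wy":0,"wz":0.32,"gripper":0.7}
  ]
}}

```text
time: 1.68
position: [0.4425, 0.41, 0.1697]
tool_rot: [1.481, 2.766, -0.004]
ft_force: [0.1, -1.1, 0.2]
grip_width: 0.703
grip_force: 0.0
```

>>> {"name": "jog_arm", "arguments": {
  "increments": [
    {"tx":-145,"ty":37,"tz":26,"wx":0,"wy":0,"wz":0.32,"gripper":0.7},
    {"tx":-145,"ty":37,"tz":26,"wx":0,"wy":0,"wz":0.32,"gripper":0.7},
    {"tx":-145,"ty":37,"tz":26,"wx":0,"wy":0,"wz":0.32,"gripper":0.7},
    {"tx":-145,"ty":37,"tz":26,"wx":0,"wy":0,"wz":0.32,"gripper":0.7},
    {"tx":-145,"ty":37,"tz":26,"wx":0,"wy":0,"wz":0.32,"gripper":0.7}
  ]
}}

```text
time: 2.1
position: [0.5536, 0.3105, 0.1436]
tool_rot: [1.902, 2.495, -0.004]
ft_force: [-0.1, -0.8, -0.2]
grip_width: 0.703
grip_force: 0.0
```

>>> {"name": "jog_arm", "arguments": {
  "increments": [
    {"tx":-125,"ty":81,"tz":26,"wx":0,"wy":0,"wz":0.32,"gripper":0.7},
    {"tx":-125,"ty":81,"tz":26,"wx":0,"wy":0,"wz":0.32,"gripper":0.7},
    {"tx":-125,"ty":81,"tz":26,"wx":0,"wy":0,"wz":0.32,"gripper":0.7},
    {"tx":-125,"ty":81,"tz":26,"wx":0,"wy":0,"wz":0.32,"gripper":0.7},
    {"tx":-125,"ty":81,"tz":26,"wx":0,"wy":0,"wz":0.32,"gripper":0.7}
  ]
}}

```text
time: 2.52
position: [0.6645, 0.2125, 0.1172]
tool_rot: [2.273, 2.162, -0.004]
ft_force: [-0.3, -1.1, -0.0]
grip_width: 0.701
grip_force: 0.0
```

Run:
```python
from h import *
im=vision.get_image('wrist'); print(im['fx'],im['cx'],im['cy']); print(where().round(4))
for t in ['scrap1_center']:
    for d in vision.spot_in('wrist',t)[:4]:
        b=d['bbox']; print(t,round(d['conf'],2),np.round(b).tolist(),atz(im,(b[0]+b[2])/2,(b[1]+b[3])/2,.0125,True).round(3))
cv2.imwrite('pics/w1.png',im['color'])
plan([(.66,.218,.008,1.52)])
```

```text
297.3186396354542 255.67877338452493 191.85666221772672
[0.6624 0.2162 0.1176 1.5237]
scrap1_center 0.95 [27.0, 182.0, 66.0, 222.0] [0.429 0.211 0.013]
[0.66, 0.218, 0.008, 1.52] -> [[-2, -1, 110, np.float64(0.01)]] rows 2.6
```

View pics/w1.png

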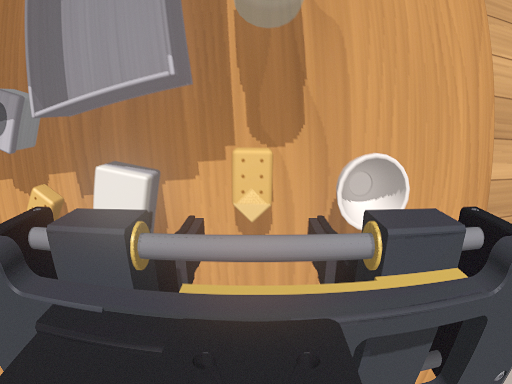

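The wrist view shows scrap1 at x 233–272, y 148–221, nearly in line with the jaws; ramekin right, case left.

Run:
```python
from h import *
im=vision.get_image('wrist')
for p in [(252,149),(253,221)]: print(atz(im,*p,.02,True).round(4))
```

```text
[0.6595 0.2584 0.02  ]
[0.6574 0.1919 0.02  ]
```

>>> {"name": "jog_arm", "arguments": {
  "increments": [
    {"tx":9,"ty":-3,"tz":50,"wx":0,"wy":0,"wz":0,"gripper":0.7},
    {"tx":9,"ty":-3,"tz":80,"wx":0,"wy":0,"wz":0,"gripper":0.7},
    {"tx":9,"ty":-3,"tz":108,"wx":0,"wy":0,"wz":0,"gripper":0.7},
    {"tx":9,"ty":-3,"tz":108,"wx":0,"wy":0,"wz":0,"gripper":0.3},
    {"tx":9,"ty":-3,"tz":108,"wx":0,"wy":0,"wz":0,"gripper":0.3}
  ]
}}

```text
time: 3.08
position: [0.656, 0.2313, 0.0096]
tool_rot: [-2.262, -2.176, 0.004]
ft_force: [0.8, 0.7, 0.5]
grip_width: 0.623
grip_force: 0.0
```

>>> {"name": "jog_arm", "arguments": {
  "increments": [
    {"tx":0,"ty":0,"tz":0,"wx":0,"wy":0,"wz":0,"gripper":0.3},
    {"tx":0,"ty":0,"tz":0,"wx":0,"wy":0,"wz":0,"gripper":0.3},
    {"tx":0,"ty":0,"tz":-40,"wx":0,"wy":0,"wz":0,"gripper":0.3},
    {"tx":0,"ty":0,"tz":-80,"wx":0,"wy":0,"wz":0,"gripper":0.3},
    {"tx":0,"ty":0,"tz":-120,"wx":0,"wy":0,"wz":0,"gripper":0.3}
  ]
}}

```text
time: 3.5
position: [0.6588, 0.2292, 0.1344]
tool_rot: [2.267, 2.173, 0.004]
ft_force: [1.0, 0.7, 0.0]
grip_width: 0.323
grip_force: 0.0
```

Run:
```python
from h import *
s=ctrl.get_state(); print(where().round(3),s['grip_width'],s['grip_force'])
plan([(.535,.40,.13,1.52),(.535,.40,.055,1.52),(.535,.40,.13,1.52),(.4175,.193,.1,.88)])
```

```text
[0.659 0.229 0.134 1.529] 0.32299265829391954 0.0
[0.535, 0.4, 0.13, 1.52] -> [[83, -65, 2, np.float64(0.0)], [82, -66, 2, np.float64(0.0)]] rows 2.5
[0.535, 0.4, 0.055, 1.52] -> [[0, 0, 75, np.float64(-0.0)]] rows 1.8
[0.535, 0.4, 0.13, 1.52] -> [[0, 0, -75, np.float64(-0.0)]] rows 1.8
[0.418, 0.193, 0.1, 0.88] -> [[-106, -53, 15, np.float64(0.32)], [-118, -17, 15, np.float64(0.32)]] rows 2.9
```

>>> {"name": "jog_arm", "arguments": {
  "increments": [
    {"tx":0,"ty":0,"tz":0,"wx":0,"wy":0,"wz":0,"gripper":0.8},
    {"tx":0,"ty":0,"tz":0,"wx":0,"wy":0,"wz":0,"gripper":0.8},
    {"tx":0,"ty":0,"tz":0,"wx":0,"wy":0,"wz":0,"gripper":0.8},
    {"tx":0,"ty":0,"tz":0,"wx":0,"wy":0,"wz":0,"gripper":0.8},
    {"tx":0,"ty":0,"tz":0,"wx":0,"wy":0,"wz":0,"gripper":0.8}
  ]
}}

```text
time: 3.92
position: [0.6575, 0.2289, 0.1294]
tool_rot: [-2.267, -2.174, 0.003]
ft_force: [0.5, 0.6, -0.4]
grip_width: 0.615
grip_force: 0.0
```

Run:
```python
from h import *
im=vision.get_image('wrist'); s=ctrl.get_state(); print(where().round(3),s['grip_width'])
for d in vision.spot_in('wrist','scrap1_center')[:4]:
        b=d['bbox']; print(round(d['conf'],2),np.round(b).tolist(),atz(im,(b[0]+b[2])/2,(b[1]+b[3])/2,.0125,True).round(3))
cv2.imwrite('pics/w2.png',im['color'])
```

```text
[0.657 0.229 0.129 1.529] 0.6636608026356223
0.92 [45.0, 194.0, 78.0, 225.0] [0.432 0.213 0.013]
0.34 [243.0, 2.0, 320.0, 44.0] [0.688 0.387 0.013]
```

View pics/w2.png

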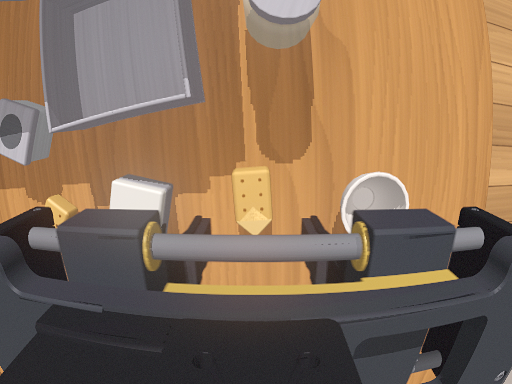

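The piece at (252,200) has not moved; the grasp needs longer finger dwell.

>>> {"name": "jog_arm", "arguments": {
  "increments": [
    {"tx":-1,"ty":1,"tz":40,"wx":0,"wy":0,"wz":0,"gripper":0.7},
    {"tx":-1,"ty":1,"tz":80,"wx":0,"wy":0,"wz":0,"gripper":0.7},
    {"tx":-1,"ty":1,"tz":121,"wx":0,"wy":0,"wz":0,"gripper":0.3},
    {"tx":-1,"ty":1,"tz":121,"wx":0,"wy":0,"wz":0,"gripper":0.2},
    {"tx":-1,"ty":1,"tz":121,"wx":0,"wy":0,"wz":0,"gripper":0.2}
  ]
}}

```text
time: 4.43
position: [0.6576, 0.2274, 0.0068]
tool_rot: [-2.267, -2.173, 0.007]
ft_force: [0.4, -0.0, 1.0]
grip_width: 0.554
grip_force: 0.0
```

>>> {"name": "jog_arm", "arguments": {
  "increments": [
    {"tx":0,"ty":0,"tz":0,"wx":0,"wy":0,"wz":0,"gripper":0.2},
    {"tx":0,"ty":0,"tz":0,"wx":0,"wy":0,"wz":0,"gripper":0.2},
    {"tx":0,"ty":0,"tz":0,"wx":0,"wy":0,"wz":0,"gripper":0.2},
    {"tx":0,"ty":0,"tz":0,"wx":0,"wy":0,"wz":0,"gripper":0.2},
    {"tx":0,"ty":0,"tz":-40,"wx":0,"wy":0,"wz":0,"gripper":0.2}
  ]
}}

```text
time: 4.85
position: [0.6532, 0.2263, 0.0417]
tool_rot: [-2.263, -2.171, 0.022]
ft_force: [-1.8, 0.3, -1.9]
grip_width: 0.411
grip_force: 15.0
```

>>> {"name": "jog_arm", "arguments": {
  "increments": [
    {"tx":0,"ty":0,"tz":-40,"wx":0,"wy":0,"wz":0,"gripper":0.2},
    {"tx":0,"ty":0,"tz":-80,"wx":0,"wy":0,"wz":0,"gripper":0.2},
    {"tx":28,"ty":-22,"tz":-80,"wx":0,"wy":0,"wz":0,"gripper":0.2},
    {"tx":56,"ty":-44,"tz":-80,"wx":0,"wy":0,"wz":0,"gripper":0.2},
    {"tx":83,"ty":-65,"tz":-80,"wx":0,"wy":0,"wz":0,"gripper":0.2}
  ]
}}

```text
time: 5.27
position: [0.5978, 0.3145, 0.1316]
tool_rot: [2.27, 2.172, 0.005]
ft_force: [-0.9, 1.2, -0.4]
grip_width: 0.413
grip_force: 15.0
```

>>> {"name": "jog_arm", "arguments": {
  "increments": [
    {"tx":35,"ty":-20,"tz":0,"wx":0,"wy":0,"wz":0,"gripper":0.2},
    {"tx":70,"ty":-40,"tz":0,"wx":0,"wy":0,"wz":0,"gripper":0.2},
    {"tx":95,"ty":-53,"tz":20,"wx":0,"wy":0,"wz":0,"gripper":0.2},
    {"tx":95,"ty":-53,"tz":60,"wx":0,"wy":0,"wz":0,"gripper":0.2},
    {"tx":95,"ty":-53,"tz":92,"wx":0,"wy":0,"wz":0,"gripper":0.65}
  ]
}}

```text
time: 5.68
position: [0.547, 0.4152, 0.0377]
tool_rot: [-2.26, -2.18, -0.005]
ft_force: [0.2, -0.8, -0.6]
grip_width: 0.443
grip_force: 0.0
```

>>> {"name": "jog_arm", "arguments": {
  "increments": [
    {"tx":0,"ty":0,"tz":0,"wx":0,"wy":0,"wz":0,"gripper":0.65},
    {"tx":0,"ty":0,"tz":0,"wx":0,"wy":0,"wz":0,"gripper":0.65},
    {"tx":0,"ty":0,"tz":0,"wx":0,"wy":0,"wz":0,"gripper":0.65},
    {"tx":0,"ty":0,"tz":-40,"wx":0,"wy":0,"wz":0,"gripper":0.65},
    {"tx":0,"ty":0,"tz":-80,"wx":0,"wy":0,"wz":0,"gripper":0.65}
  ]
}}

```text
time: 6.1
position: [0.5488, 0.4098, 0.119]
tool_rot: [2.269, 2.173, -0.002]
ft_force: [0.2, 1.3, 0.6]
grip_width: 0.639
grip_force: 0.0
```

Run:
```python
from h import *
s=ctrl.get_state(); print(where().round(3),s['grip_width'],s['grip_force'])
im=vision.get_image('top')
for t,z in [('scrap1_center',.02),('tin_center',.048),('case_center',.04),('cutter_handle',.05)]:
  for d in vision.spot_in('top',t)[:5]:
    b=d['bbox']; print(t,round(d['conf'],2),np.round(b).tolist(),np.round(atz(im,(b[0]+b[2])/2,(b[1]+b[3])/2,z),3)[:2])
plan([(.4175,.193,.1,.88)])
plan([(.4175,.193,.1,.88),(.4175,.193,.008,.88),(.4175,.193,.12,.88),(.535,.345,.12,1.52),(.535,.345,.04,1.52),(.535,.345,.12,1.52),(.422,.0755,.12,1.28)],where())
```

```text
[0.549 0.41  0.119 1.527] 0.6390160965574846 0.0
scrap1_center 0.65 [233.0, 259.0, 257.0, 280.0] [0.419 0.191]
tin_center 0.7 [188.0, 263.0, 217.0, 291.0] [0.4   0.301]
case_center 0.76 [221.0, 211.0, 260.0, 240.0] [0.535 0.201]
cutter_handle 0.47 [272.0, 218.0, 296.0, 240.0] [0.522 0.086]
[0.418, 0.193, 0.1, 0.88] -> [[-112, -62, 10, np.float64(0.32)], [-126, -23, 10, np.float64(0.32)]] rows 3.1
[0.418, 0.193, 0.1, 0.88] -> [[-112, -62, 10, np.float64(0.32)], [-126, -23, 10, np.float64(0.32)]] rows 3.1
[0.418, 0.193, 0.008, 0.88] -> [[0, 0, 92, np.float64(-0.0)]] rows 2.2
[0.418, 0.193, 0.12, 0.88] -> [[0, 0, -112, np.float64(-0.0)]] rows 2.7
[0.535, 0.345, 0.12, 1.52] -> [[96, -3, 0, np.float64(-0.32)], [92, 27, 0, np.float64(-0.32)]] rows 2.6
[0.535, 0.345, 0.04, 1.52] -> [[0, 0, 80, np.float64(-0.0)]] rows 1.9
[0.535, 0.345, 0.12, 1.52] -> [[0, 0, -80, np.float64(-0.0)]] rows 1.9
[0.422, 0.076, 0.12, 1.28] -> [[-137, -50, 0, np.float64(0.12)], [-142, -33, 0, np.float64(0.12)]] rows 3.5
```

>>> {"name": "jog_arm", "arguments": {
  "increments": [
    {"tx":-112,"ty":-62,"tz":5,"wx":0,"wy":0,"wz":0.32,"gripper":0.8},
    {"tx":-112,"ty":-62,"tz":5,"wx":0,"wy":0,"wz":0.32,"gripper":0.8},
    {"tx":-112,"ty":-62,"tz":5,"wx":0,"wy":0,"wz":0.32,"gripper":0.8},
    {"tx":-112,"ty":-62,"tz":5,"wx":0,"wy":0,"wz":0.32,"gripper":0.8},
    {"tx":-112,"ty":-62,"tz":5,"wx":0,"wy":0,"wz":0.32,"gripper":0.8}
  ]
}}

```text
time: 6.77
position: [0.4806, 0.2982, 0.1117]
tool_rot: [-2.587, -1.781, 0.004]
ft_force: [-1.2, -0.0, 0.6]
grip_width: 0.796
grip_force: 0.0
```

>>> {"name": "jog_arm", "arguments": {
  "increments": [
    {"tx":-126,"ty":-23,"tz":10,"wx":0,"wy":0,"wz":0.32,"gripper":0.8},
    {"tx":-126,"ty":-23,"tz":10,"wx":0,"wy":0,"wz":0.32,"gripper":0.8},
    {"tx":-126,"ty":-23,"tz":10,"wx":0,"wy":0,"wz":0.32,"gripper":0.8},
    {"tx":-126,"ty":-23,"tz":10,"wx":0,"wy":0,"wz":0.32,"gripper":0.8},
    {"tx":-126,"ty":-23,"tz":10,"wx":0,"wy":0,"wz":0.32,"gripper":0.8}
  ]
}}

```text
time: 7.18
position: [0.4156, 0.1909, 0.1027]
tool_rot: [-2.836, -1.348, -0.0]
ft_force: [0.3, 1.2, 0.3]
grip_width: 0.798
grip_force: 0.0
```

Run:
```python
from h import *
im=vision.get_image('wrist'); s=ctrl.get_state(); print(where().round(3),s['grip_width'])
for t,z in [('scrap1_center',.0125),('tin_center',.024),('case_center',.02)]:
  for d in vision.spot_in('wrist',t)[:4]:
    b=d['bbox']; print(t,round(d['conf'],2),np.round(b).tolist(),atz(im,(b[0]+b[2])/2,(b[1]+b[3])/2,z,True).round(3))
cv2.imwrite('pics/w3.png',im['color'])
```

```text
[0.417 0.193 0.103 0.889] 0.8024990882567307
scrap1_center 0.71 [228.0, 147.0, 276.0, 233.0] [0.416 0.196 0.013]
scrap1_center 0.22 [377.0, 174.0, 462.0, 216.0] [0.54  0.089 0.013]
tin_center 0.92 [100.0, 50.0, 194.0, 148.0] [0.4   0.314 0.024]
case_center 0.75 [311.0, 47.0, 409.0, 169.0] [0.534 0.195 0.02 ]
```

View pics/w3.png

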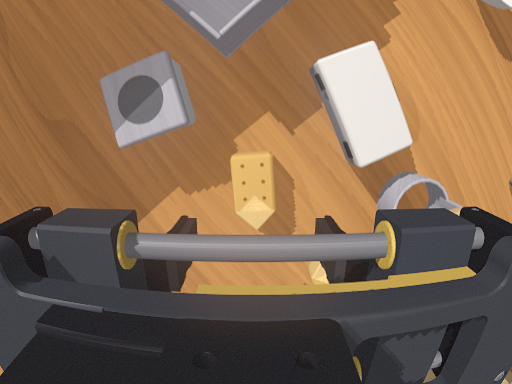

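Scrap2 is lined up at (253,190) between the jaws; tin at (147,99), case at (360,105), cutter (415,195).

>>> {"name": "jog_arm", "arguments": {
  "increments": [
    {"tx":2,"ty":0,"tz":40,"wx":0,"wy":0,"wz":0,"gripper":0.75},
    {"tx":2,"ty":0,"tz":75,"wx":0,"wy":0,"wz":0,"gripper":0.75},
    {"tx":2,"ty":0,"tz":95,"wx":0,"wy":0,"wz":0,"gripper":0.2},
    {"tx":2,"ty":0,"tz":95,"wx":0,"wy":0,"wz":0,"gripper":0.2},
    {"tx":2,"ty":0,"tz":95,"wx":0,"wy":0,"wz":0,"gripper":0.2}
  ]
}}

```text
time: 7.8
position: [0.4174, 0.1937, 0.007]
tool_rot: [2.834, 1.352, -0.003]
ft_force: [0.2, -0.3, 1.1]
grip_width: 0.601
grip_force: 0.0
```

>>> {"name": "jog_arm", "arguments": {
  "increments": [
    {"tx":0,"ty":0,"tz":0,"wx":0,"wy":0,"wz":0,"gripper":0.2},
    {"tx":0,"ty":0,"tz":0,"wx":0,"wy":0,"wz":0,"gripper":0.2},
    {"tx":0,"ty":0,"tz":0,"wx":0,"wy":0,"wz":0,"gripper":0.2},
    {"tx":0,"ty":0,"tz":0,"wx":0,"wy":0,"wz":0,"gripper":0.2},
    {"tx":0,"ty":0,"tz":-10,"wx":0,"wy":0,"wz":0,"gripper":0.2}
  ]
}}

```text
time: 8.22
position: [0.4166, 0.1932, 0.0175]
tool_rot: [2.836, 1.351, -0.002]
ft_force: [-0.5, -0.9, -1.0]
grip_width: 0.421
grip_force: 14.7
```

>>> {"name": "jog_arm", "arguments": {
  "increments": [
    {"tx":0,"ty":0,"tz":-35,"wx":0,"wy":0,"wz":0,"gripper":0.2},
    {"tx":0,"ty":0,"tz":-70,"wx":0,"wy":0,"wz":0,"gripper":0.2},
    {"tx":0,"ty":0,"tz":-105,"wx":0,"wy":0,"wz":0,"gripper":0.2},
    {"tx":0,"ty":0,"tz":-105,"wx":0,"wy":0,"wz":0,"gripper":0.2},
    {"tx":0,"ty":0,"tz":-105,"wx":0,"wy":0,"wz":0,"gripper":0.2}
  ]
}}

```text
time: 8.63
position: [0.4188, 0.1943, 0.1255]
tool_rot: [-2.835, -1.35, -0.009]
ft_force: [0.1, 0.1, -0.5]
grip_width: 0.419
grip_force: 14.7
```

>>> {"name": "jog_arm", "arguments": {
  "increments": [
    {"tx":96,"ty":-3,"tz":0,"wx":0,"wy":0,"wz":-0.32,"gripper":0.2},
    {"tx":96,"ty":-3,"tz":0,"wx":0,"wy":0,"wz":-0.32,"gripper":0.2},
    {"tx":96,"ty":-3,"tz":0,"wx":0,"wy":0,"wz":-0.32,"gripper":0.2},
    {"tx":96,"ty":-3,"tz":0,"wx":0,"wy":0,"wz":-0.32,"gripper":0.2},
    {"tx":96,"ty":-3,"tz":0,"wx":0,"wy":0,"wz":-0.32,"gripper":0.2}
  ]
}}

```text
time: 9.05
position: [0.4745, 0.269, 0.121]
tool_rot: [2.585, 1.783, -0.006]
ft_force: [-0.4, -1.0, -0.1]
grip_width: 0.424
grip_force: 14.7
```

>>> {"name": "jog_arm", "arguments": {
  "increments": [
    {"tx":92,"ty":27,"tz":0,"wx":0,"wy":0,"wz":-0.32,"gripper":0.2},
    {"tx":92,"ty":27,"tz":0,"wx":0,"wy":0,"wz":-0.32,"gripper":0.2},
    {"tx":92,"ty":27,"tz":0,"wx":0,"wy":0,"wz":-0.32,"gripper":0.2},
    {"tx":92,"ty":27,"tz":30,"wx":0,"wy":0,"wz":-0.32,"gripper":0.2},
    {"tx":92,"ty":27,"tz":60,"wx":0,"wy":0,"wz":-0.32,"gripper":0.2}
  ]
}}

```text
time: 9.47
position: [0.5345, 0.3462, 0.0632]
tool_rot: [2.269, 2.172, 0.005]
ft_force: [0.2, -0.2, -1.4]
grip_width: 0.42
grip_force: 14.7
```

>>> {"name": "jog_arm", "arguments": {
  "increments": [
    {"tx":0,"ty":0,"tz":10,"wx":0,"wy":0,"wz":0,"gripper":0.7},
    {"tx":0,"ty":0,"tz":10,"wx":0,"wy":0,"wz":0,"gripper":0.7},
    {"tx":0,"ty":0,"tz":10,"wx":0,"wy":0,"wz":0,"gripper":0.7},
    {"tx":0,"ty":0,"tz":10,"wx":0,"wy":0,"wz":0,"gripper":0.7},
    {"tx":0,"ty":0,"tz":-30,"wx":0,"wy":0,"wz":0,"gripper":0.7}
  ]
}}

```text
time: 9.88
position: [0.5292, 0.3436, 0.0874]
tool_rot: [-2.267, -2.173, 0.018]
ft_force: [-1.0, 0.1, -1.0]
grip_width: 0.667
grip_force: 0.0
```

>>> {"name": "jog_arm", "arguments": {
  "increments": [
    {"tx":0,"ty":0,"tz":-30,"wx":0,"wy":0,"wz":0,"gripper":0.8},
    {"tx":-137,"ty":-50,"tz":-30,"wx":0,"wy":0,"wz":0.12,"gripper":0.8},
    {"tx":-137,"ty":-50,"tz":-30,"wx":0,"wy":0,"wz":0.12,"gripper":0.8},
    {"tx":-137,"ty":-50,"tz":-30,"wx":0,"wy":0,"wz":0.12,"gripper":0.8},
    {"tx":-137,"ty":-50,"tz":-30,"wx":0,"wy":0,"wz":0.12,"gripper":0.8}
  ]
}}

```text
time: 10.3
position: [0.4772, 0.2067, 0.1246]
tool_rot: [2.399, 2.029, 0.003]
ft_force: [0.4, -1.0, 0.5]
grip_width: 0.796
grip_force: 0.0
```

>>> {"name": "jog_arm", "arguments": {
  "increments": [
    {"tx":-142,"ty":-33,"tz":10,"wx":0,"wy":0,"wz":0.12,"gripper":0.8},
    {"tx":-142,"ty":-33,"tz":10,"wx":0,"wy":0,"wz":0.12,"gripper":0.8},
    {"tx":-142,"ty":-33,"tz":10,"wx":0,"wy":0,"wz":0.12,"gripper":0.8},
    {"tx":-142,"ty":-33,"tz":10,"wx":0,"wy":0,"wz":0.12,"gripper":0.8},
    {"tx":-142,"ty":-33,"tz":10,"wx":0,"wy":0,"wz":0.12,"gripper":0.8}
  ]
}}

```text
time: 10.72
position: [0.4211, 0.0722, 0.1138]
tool_rot: [-2.517, -1.877, -0.004]
ft_force: [-0.6, -0.5, -0.1]
grip_width: 0.799
grip_force: 0.0
```

Run:
```python
from h import *
im=vision.get_image('wrist'); s=ctrl.get_state(); print(where().round(3),s['grip_width'])
for t,z in [('scrap1_center',.0125),('tin_center',.024),('case_center',.02)]:
  for d in vision.spot_in('wrist',t)[:4]:
    b=d['bbox']; print(t,round(d['conf'],2),np.round(b).tolist(),atz(im,(b[0]+b[2])/2,(b[1]+b[3])/2,z,True).round(3))
cv2.imwrite('pics/w4.png',im['color'])
```

```text
[0.422 0.075 0.114 1.284] 0.7995073791116354
tin_center 0.53 [309.0, 269.0, 435.0, 383.0] [ 0.504 -0.114  0.024]
case_center 0.69 [302.0, 1.0, 375.0, 81.0] [0.531 0.184 0.02 ]
```

View pics/w4.png

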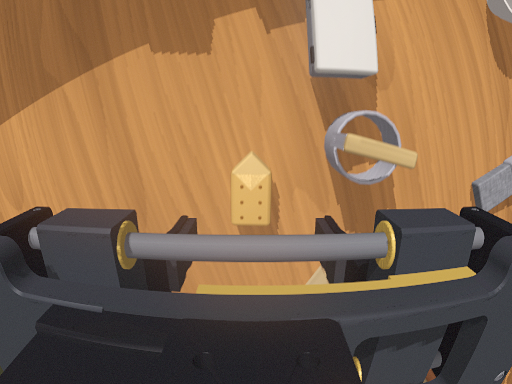

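Scrap3 centred between the jaws (251,190).

>>> {"name": "jog_arm", "arguments": {
  "increments": [
    {"tx":2,"ty":-1,"tz":40,"wx":0,"wy":0,"wz":0,"gripper":0.75},
    {"tx":2,"ty":-1,"tz":80,"wx":0,"wy":0,"wz":0,"gripper":0.75},
    {"tx":2,"ty":-1,"tz":106,"wx":0,"wy":0,"wz":0,"gripper":0.2},
    {"tx":2,"ty":-1,"tz":106,"wx":0,"wy":0,"wz":0,"gripper":0.2},
    {"tx":2,"ty":-1,"tz":106,"wx":0,"wy":0,"wz":0,"gripper":0.2}
  ]
}}

```text
time: 11.33
position: [0.4214, 0.0793, 0.0061]
tool_rot: [2.51, 1.889, -0.005]
ft_force: [0.6, 0.8, 0.2]
grip_width: 0.605
grip_force: 0.0
```

>>> {"name": "jog_arm", "arguments": {
  "increments": [
    {"tx":0,"ty":0,"tz":0,"wx":0,"wy":0,"wz":0,"gripper":0.2},
    {"tx":0,"ty":0,"tz":0,"wx":0,"wy":0,"wz":0,"gripper":0.2},
    {"tx":0,"ty":0,"tz":0,"wx":0,"wy":0,"wz":0,"gripper":0.2},
    {"tx":0,"ty":0,"tz":0,"wx":0,"wy":0,"wz":0,"gripper":0.2},
    {"tx":0,"ty":0,"tz":-10,"wx":0,"wy":0,"wz":0,"gripper":0.2}
  ]
}}

```text
time: 11.75
position: [0.4211, 0.0788, 0.0166]
tool_rot: [-2.511, -1.887, 0.002]
ft_force: [-0.7, -0.6, -0.6]
grip_width: 0.413
grip_force: 1.5
```

>>> {"name": "jog_arm", "arguments": {
  "increments": [
    {"tx":0,"ty":0,"tz":-35,"wx":0,"wy":0,"wz":0,"gripper":0.2},
    {"tx":0,"ty":0,"tz":-70,"wx":0,"wy":0,"wz":0,"gripper":0.2},
    {"tx":0,"ty":0,"tz":-110,"wx":0,"wy":0,"wz":0,"gripper":0.2},
    {"tx":0,"ty":0,"tz":-110,"wx":0,"wy":0,"wz":0,"gripper":0.2},
    {"tx":0,"ty":0,"tz":-110,"wx":0,"wy":0,"wz":0,"gripper":0.2}
  ]
}}

```text
time: 12.17
position: [0.4237, 0.0795, 0.1297]
tool_rot: [2.511, 1.887, 0.011]
ft_force: [-0.2, 0.0, -1.1]
grip_width: 0.409
grip_force: 15.0
```

>>> {"name": "jog_arm", "arguments": {
  "increments": [
    {"tx":158,"ty":9,"tz":0,"wx":0,"wy":0,"wz":0,"gripper":0.2},
    {"tx":158,"ty":9,"tz":0,"wx":0,"wy":0,"wz":0,"gripper":0.2},
    {"tx":158,"ty":9,"tz":0,"wx":0,"wy":0,"wz":0,"gripper":0.2},
    {"tx":158,"ty":9,"tz":0,"wx":0,"wy":0,"wz":0,"gripper":0.2},
    {"tx":158,"ty":9,"tz":0,"wx":0,"wy":0,"wz":0,"gripper":0.2}
  ]
}}

```text
time: 12.58
position: [0.4739, 0.2354, 0.1251]
tool_rot: [-2.503, -1.897, -0.0]
ft_force: [-0.1, 0.5, -0.7]
grip_width: 0.41
grip_force: 15.0
```

>>> {"name": "jog_arm", "arguments": {
  "increments": [
    {"tx":158,"ty":9,"tz":0,"wx":0,"wy":0,"wz":0,"gripper":0.2},
    {"tx":158,"ty":9,"tz":0,"wx":0,"wy":0,"wz":0,"gripper":0.2},
    {"tx":158,"ty":9,"tz":0,"wx":0,"wy":0,"wz":0,"gripper":0.2},
    {"tx":158,"ty":9,"tz":0,"wx":0,"wy":0,"wz":0,"gripper":0.2},
    {"tx":158,"ty":9,"tz":40,"wx":0,"wy":0,"wz":0,"gripper":0.2}
  ]
}}

```text
time: 13.0
position: [0.5311, 0.389, 0.0926]
tool_rot: [-2.502, -1.895, -0.026]
ft_force: [1.1, 2.4, 1.0]
grip_width: 0.41
grip_force: 15.0
```

>>> {"name": "jog_arm", "arguments": {
  "increments": [
    {"tx":-8,"ty":0,"tz":20,"wx":0,"wy":0,"wz":0,"gripper":0.2},
    {"tx":-8,"ty":0,"tz":20,"wx":0,"wy":0,"wz":0,"gripper":0.7},
    {"tx":-8,"ty":0,"tz":20,"wx":0,"wy":0,"wz":0,"gripper":0.7},
    {"tx":-8,"ty":0,"tz":20,"wx":0,"wy":0,"wz":0,"gripper":0.7},
    {"tx":-8,"ty":0,"tz":20,"wx":0,"wy":0,"wz":0,"gripper":0.7}
  ]
}}

```text
time: 13.42
position: [0.526, 0.3702, 0.0687]
tool_rot: [-2.512, -1.886, -0.006]
ft_force: [0.3, -0.5, -0.1]
grip_width: 0.627
grip_force: 0.0
```

>>> {"name": "jog_arm", "arguments": {
  "increments": [
    {"tx":0,"ty":0,"tz":-40,"wx":0,"wy":0,"wz":0,"gripper":0.7},
    {"tx":0,"ty":0,"tz":-80,"wx":0,"wy":0,"wz":0,"gripper":0.7},
    {"tx":0,"ty":0,"tz":-120,"wx":0,"wy":0,"wz":0,"gripper":0.7},
    {"tx":0,"ty":0,"tz":-160,"wx":0,"wy":0,"wz":0,"gripper":0.7},
    {"tx":0,"ty":0,"tz":-180,"wx":0,"wy":0,"wz":0,"gripper":0.7}
  ]
}}

```text
time: 13.83
position: [0.527, 0.3707, 0.255]
tool_rot: [-2.511, -1.886, -0.018]
ft_force: [1.0, -0.3, -0.1]
grip_width: 0.696
grip_force: 0.0
```

Run:
```python
from h import *
w=vision.get_image('wrist'); s=ctrl.get_state(); print(where().round(3),s['grip_width'])
t=vision.get_image('top')
for n,im,f in [('wrist',w,True),('top',t,False)]:
 for th,z in [('scrap1_center',.0125),('tub',.065),('tin_center',.024),('case_center',.02)]:
  for d in vision.spot_in(n,th)[:5]:
    b=d['bbox']; print(n,th,round(d['conf'],2),np.round(b).tolist(),atz(im,(b[0]+b[2])/2,(b[1]+b[3])/2,z,f).round(3))
cv2.imwrite('pics/w5.png',np.hstack([w['color'][:230],cv2.resize(t['color'][140:310,100:310],(284,230))]))
plan([(.52,.12,.28,.73),(.448,-.172,.26,.73),(.448,-.172,.153,.73)])
```

```text
[0.528 0.372 0.258 1.288] 0.697391888243441
wrist scrap1_center 0.57 [242.0, 159.0, 274.0, 213.0] [0.525 0.346 0.013]
wrist tub 0.82 [183.0, 93.0, 332.0, 234.0] [0.535 0.383 0.065]
wrist tub 0.2 [156.0, 208.0, 204.0, 235.0] [0.419 0.34  0.065]
wrist tin_center 0.76 [156.0, 208.0, 204.0, 234.0] [0.405 0.33  0.024]
wrist case_center 0.86 [272.0, 264.0, 309.0, 284.0] [0.535 0.202 0.02 ]
top scrap1_center 0.72 [176.0, 225.0, 201.0, 235.0] [0.527 0.344 0.012]
top tin_center 0.84 [188.0, 262.0, 213.0, 290.0] [0.404 0.308 0.024]
top case_center 0.81 [222.0, 209.0, 262.0, 240.0] [0.54  0.197 0.02 ]
top case_center 0.68 [177.0, 224.0, 202.0, 238.0] [0.525 0.341 0.02 ]
top case_center 0.57 [158.0, 214.0, 172.0, 231.0] [0.549 0.408 0.02 ]
[0.52, 0.12, 0.28, 0.73] -> [[-120, 33, -17, np.float64(0.28)], [-107, 65, -17, np.float64(0.28)]] rows 3.0
[0.448, -0.172, 0.26, 0.73] -> [[-124, 85, 10, np.float64(-0.0)], [-124, 85, 10, np.float64(-0.0)]] rows 3.6
[0.448, -0.172, 0.153, 0.73] -> [[0, 0, 107, np.float64(-0.0)]] rows 2.6
```

View pics/w5.png

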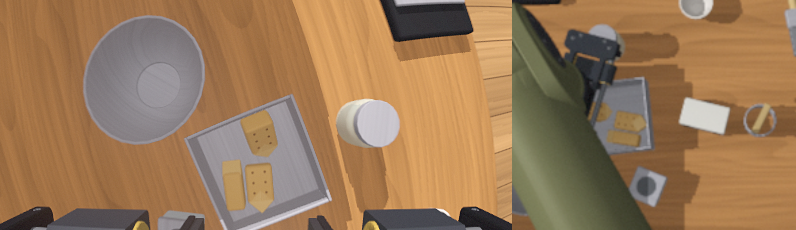

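All three pieces lie in the tub (wrist px (258,133), (233,186), (260,186)). Now the tray handle.

>>> {"name": "jog_arm", "arguments": {
  "increments": [
    {"tx":-120,"ty":33,"tz":-17,"wx":0,"wy":0,"wz":0.28,"gripper":0.6},
    {"tx":-120,"ty":33,"tz":-17,"wx":0,"wy":0,"wz":0.28,"gripper":0.6},
    {"tx":-120,"ty":33,"tz":-17,"wx":0,"wy":0,"wz":0.28,"gripper":0.6},
    {"tx":-120,"ty":33,"tz":-17,"wx":0,"wy":0,"wz":0.28,"gripper":0.6},
    {"tx":-120,"ty":33,"tz":-17,"wx":0,"wy":0,"wz":0.28,"gripper":0.6}
  ]
}}

```text
time: 14.75
position: [0.524, 0.2418, 0.2642]
tool_rot: [-2.754, -1.51, -0.002]
ft_force: [0.3, 0.4, 0.6]
grip_width: 0.601
grip_force: 0.0
```

>>> {"name": "jog_arm", "arguments": {
  "increments": [
    {"tx":-107,"ty":65,"tz":-17,"wx":0,"wy":0,"wz":0.28,"gripper":0.6},
    {"tx":-107,"ty":65,"tz":-17,"wx":0,"wy":0,"wz":0.28,"gripper":0.6},
    {"tx":-107,"ty":65,"tz":-17,"wx":0,"wy":0,"wz":0.28,"gripper":0.6},
    {"tx":-107,"ty":65,"tz":-17,"wx":0,"wy":0,"wz":0.28,"gripper":0.6},
    {"tx":-107,"ty":65,"tz":-17,"wx":0,"wy":0,"wz":0.28,"gripper":0.6}
  ]
}}

```text
time: 15.17
position: [0.5215, 0.1183, 0.281]
tool_rot: [-2.937, -1.114, -0.002]
ft_force: [-0.0, 1.0, -0.0]
grip_width: 0.602
grip_force: 0.0
```

>>> {"name": "jog_arm", "arguments": {
  "increments": [
    {"tx":-124,"ty":85,"tz":5,"wx":0,"wy":0,"wz":0,"gripper":0.6},
    {"tx":-124,"ty":85,"tz":5,"wx":0,"wy":0,"wz":0,"gripper":0.6},
    {"tx":-124,"ty":85,"tz":5,"wx":0,"wy":0,"wz":0,"gripper":0.6},
    {"tx":-124,"ty":85,"tz":5,"wx":0,"wy":0,"wz":0,"gripper":0.6},
    {"tx":-124,"ty":85,"tz":5,"wx":0,"wy":0,"wz":0,"gripper":0.6}
  ]
}}

```text
time: 15.58
position: [0.4843, -0.0303, 0.2755]
tool_rot: [2.938, 1.111, -0.001]
ft_force: [1.3, 0.8, 0.6]
grip_width: 0.602
grip_force: 0.0
```

>>> {"name": "jog_arm", "arguments": {
  "increments": [
    {"tx":-124,"ty":85,"tz":10,"wx":0,"wy":0,"wz":0,"gripper":0.6},
    {"tx":-124,"ty":85,"tz":10,"wx":0,"wy":0,"wz":0,"gripper":0.6},
    {"tx":-124,"ty":85,"tz":10,"wx":0,"wy":0,"wz":0,"gripper":0.6},
    {"tx":-124,"ty":85,"tz":10,"wx":0,"wy":0,"wz":0,"gripper":0.6},
    {"tx":-124,"ty":85,"tz":10,"wx":0,"wy":0,"wz":0,"gripper":0.6}
  ]
}}

```text
time: 16.0
position: [0.4482, -0.1761, 0.2655]
tool_rot: [2.937, 1.11, -0.001]
ft_force: [0.5, 0.5, 0.9]
grip_width: 0.597
grip_force: 0.0
```

Run:
```python
from h import *
w=vision.get_image('wrist'); s=ctrl.get_state(); print(where().round(3),s['grip_width'])
for d in vision.spot_in('wrist','tray_handle')[:3]: print(d)
cv2.imwrite('pics/w6.png',w['color'])
```

```text
[ 0.449 -0.173  0.266  0.727] 0.5984924430651474
{'bbox': [155.2, 56.3, 352.0, 283.6], 'conf': 0.88}
```

View pics/w6.png

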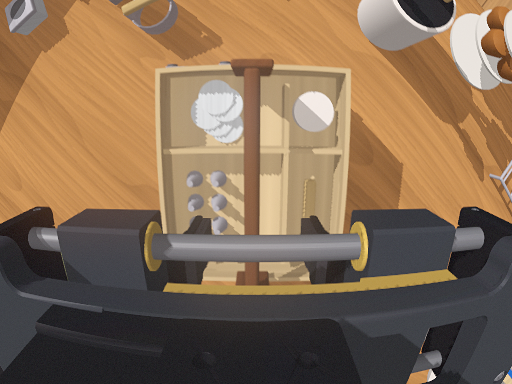

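Handle bar runs vertically at x≈252 (y 62–285), tray rim far corners (157,70), (350,70).

Run:
```python
from h import *
w=vision.get_image('wrist')
a=atz(w,251.5,68,.178,True);b=atz(w,253,280,.178,True);print(a,b,np.arctan2(*(a-b)[1::-1]))
c=atz(w,157,70,.13,True);d=atz(w,350,70,.13,True);print(c,d,np.linalg.norm(c-d),np.arctan2(*(d-c)[1::-1])+np.pi/2)
yaw=np.arctan2(*(a-b)[1::-1]); x=np.array([np.cos(yaw),np.sin(yaw)])
print('box centre', (a[:2]-x*.107),((c+d)/2)[:2]-x*.118)
```

```text
[ 0.52914534 -0.09549029  0.178     ] [ 0.3858234  -0.22514466  0.178     ] 0.7353712256565705
[ 0.47217885 -0.01536574  0.13      ] [ 0.60365659 -0.16268782  0.13      ] 0.197459338892543 0.728628721169459
box centre [ 0.44979609 -0.16727258] [ 0.45041107 -0.16818855]
```

>>> {"name": "jog_arm", "arguments": {
  "increments": [
    {"tx":4,"ty":-3,"tz":40,"wx":0,"wy":0,"wz":0,"gripper":0.6},
    {"tx":4,"ty":-3,"tz":80,"wx":0,"wy":0,"wz":0,"gripper":0.6},
    {"tx":4,"ty":-3,"tz":113,"wx":0,"wy":0,"wz":0,"gripper":0.5},
    {"tx":4,"ty":-3,"tz":113,"wx":0,"wy":0,"wz":0,"gripper":0},
    {"tx":4,"ty":-3,"tz":113,"wx":0,"wy":0,"wz":0,"gripper":0}
  ],
  "grip_force": 35
}}

```text
time: 16.57
position: [0.4499, -0.1648, 0.1518]
tool_rot: [-2.933, -1.125, 0.006]
ft_force: [-0.3, 0.0, 0.4]
grip_width: 0.45
grip_force: 0.0
```

>>> {"name": "jog_arm", "arguments": {
  "increments": [
    {"tx":0,"ty":0,"tz":0,"wx":0,"wy":0,"wz":0,"gripper":0},
    {"tx":0,"ty":0,"tz":0,"wx":0,"wy":0,"wz":0,"gripper":0},
    {"tx":0,"ty":0,"tz":0,"wx":0,"wy":0,"wz":0,"gripper":0},
    {"tx":0,"ty":0,"tz":0,"wx":0,"wy":0,"wz":0,"gripper":0},
    {"tx":0,"ty":0,"tz":0,"wx":0,"wy":0,"wz":0,"gripper":0}
  ]
}}

```text
time: 16.98
position: [0.4526, -0.1681, 0.1543]
tool_rot: [2.933, 1.117, 0.008]
ft_force: [4.1, -2.9, 0.6]
grip_width: 0.161
grip_force: 35.0
```

>>> {"name": "jog_arm", "arguments": {
  "increments": [
    {"tx":0,"ty":0,"tz":0,"wx":0,"wy":0,"wz":0,"gripper":0},
    {"tx":0,"ty":0,"tz":0,"wx":0,"wy":0,"wz":0,"gripper":0},
    {"tx":0,"ty":0,"tz":0,"wx":0,"wy":0,"wz":0,"gripper":0},
    {"tx":0,"ty":0,"tz":0,"wx":0,"wy":0,"wz":0,"gripper":0},
    {"tx":0,"ty":0,"tz":0,"wx":0,"wy":0,"wz":0,"gripper":0}
  ]
}}

```text
time: 17.4
position: [0.4527, -0.1681, 0.1544]
tool_rot: [2.933, 1.117, 0.008]
ft_force: [4.7, -3.0, 2.0]
grip_width: 0.158
grip_force: 35.0
```

Run:
```python
from h import *
s=ctrl.get_state();print(where().round(4),s['grip_width'],s['grip_force'],s['ft_force'])
def f(q): a=.343+q; return np.array([-128*(np.cos(a)-.942),-128*(np.sin(a)-.336)])
qs=np.linspace(0,2.3,21)
for c in range(4):
    print([np.round(f(qs[c*5+i])-f(qs[c*5])).astype(int).tolist() for i in range(1,6)])
print('back')
qs=qs[::-1]
for c in range(4):
    print([np.round(f(qs[c*5+i])-f(qs[c*5])).astype(int).tolist() for i in range(1,6)])
```

```text
[ 0.4527 -0.1681  0.1544  0.728 ] 0.1582358507168789 34.999723210930824 [ 4.72778432 -2.98926926  1.99156985]
[[6, -14], [13, -26], [22, -38], [32, -49], [43, -59]]
[[12, -8], [25, -15], [39, -20], [53, -24], [68, -26]]
[[15, 0], [29, 1], [44, 4], [58, 9], [71, 15]]
[[13, 8], [24, 17], [34, 27], [44, 39], [51, 51]]
back
[[-8, -12], [-17, -24], [-27, -34], [-39, -44], [-51, -51]]
[[-13, -6], [-27, -11], [-42, -14], [-56, -15], [-71, -15]]
[[-15, 2], [-29, 6], [-43, 11], [-56, 18], [-68, 26]]
[[-11, 10], [-21, 20], [-30, 32], [-37, 45], [-43, 59]]
```

>>> {"name": "jog_arm", "arguments": {
  "increments": [
    {"tx":0,"ty":6,"tz":-14,"wx":0,"wy":0,"wz":0,"gripper":0},
    {"tx":0,"ty":13,"tz":-26,"wx":0,"wy":0,"wz":0,"gripper":0},
    {"tx":0,"ty":22,"tz":-38,"wx":0,"wy":0,"wz":0,"gripper":0},
    {"tx":0,"ty":32,"tz":-49,"wx":0,"wy":0,"wz":0,"gripper":0},
    {"tx":0,"ty":43,"tz":-59,"wx":0,"wy":0,"wz":0,"gripper":0}
  ]
}}

```text
time: 17.82
position: [0.4782, -0.1975, 0.2104]
tool_rot: [-2.932, -1.12, 0.001]
ft_force: [4.0, 1.5, -16.4]
grip_width: 0.155
grip_force: 35.0
```

>>> {"name": "jog_arm", "arguments": {
  "increments": [
    {"tx":0,"ty":12,"tz":-8,"wx":0,"wy":0,"wz":0,"gripper":0},
    {"tx":0,"ty":25,"tz":-15,"wx":0,"wy":0,"wz":0,"gripper":0},
    {"tx":0,"ty":39,"tz":-20,"wx":0,"wy":0,"wz":0,"gripper":0},
    {"tx":0,"ty":53,"tz":-24,"wx":0,"wy":0,"wz":0,"gripper":0},
    {"tx":0,"ty":68,"tz":-26,"wx":0,"wy":0,"wz":0,"gripper":0}
  ]
}}

```text
time: 18.23
position: [0.523, -0.2483, 0.2385]
tool_rot: [-2.929, -1.119, 0.003]
ft_force: [-6.7, 3.5, 8.3]
grip_width: 0.152
grip_force: 35.1
```

>>> {"name": "jog_arm", "arguments": {
  "increments": [
    {"tx":0,"ty":15,"tz":0,"wx":0,"wy":0,"wz":0,"gripper":0},
    {"tx":0,"ty":29,"tz":1,"wx":0,"wy":0,"wz":0,"gripper":0},
    {"tx":0,"ty":44,"tz":4,"wx":0,"wy":0,"wz":0,"gripper":0},
    {"tx":0,"ty":58,"tz":9,"wx":0,"wy":0,"wz":0,"gripper":0},
    {"tx":0,"ty":71,"tz":15,"wx":0,"wy":0,"wz":0,"gripper":0}
  ]
}}

```text
time: 18.65
position: [0.5718, -0.3041, 0.2243]
tool_rot: [2.935, 1.118, 0.001]
ft_force: [-2.3, -0.0, 6.0]
grip_width: 0.157
grip_force: 35.0
```

>>> {"name": "jog_arm", "arguments": {
  "increments": [
    {"tx":0,"ty":13,"tz":8,"wx":0,"wy":0,"wz":0,"gripper":0},
    {"tx":0,"ty":24,"tz":17,"wx":0,"wy":0,"wz":0,"gripper":0},
    {"tx":0,"ty":34,"tz":27,"wx":0,"wy":0,"wz":0,"gripper":0},
    {"tx":0,"ty":44,"tz":39,"wx":0,"wy":0,"wz":0,"gripper":0},
    {"tx":0,"ty":51,"tz":51,"wx":0,"wy":0,"wz":0,"gripper":0}
  ]
}}

```text
time: 19.07
position: [0.6062, -0.3433, 0.1726]
tool_rot: [2.932, 1.116, 0.002]
ft_force: [1.0, -3.9, 3.3]
grip_width: 0.156
grip_force: 35.0
```

>>> {"name": "jog_arm", "arguments": {
  "increments": [
    {"tx":0,"ty":0,"tz":0,"wx":0,"wy":0,"wz":0,"gripper":0},
    {"tx":0,"ty":0,"tz":0,"wx":0,"wy":0,"wz":0,"gripper":0},
    {"tx":0,"ty":0,"tz":0,"wx":0,"wy":0,"wz":0,"gripper":0},
    {"tx":0,"ty":0,"tz":0,"wx":0,"wy":0,"wz":0,"gripper":0},
    {"tx":0,"ty":0,"tz":0,"wx":0,"wy":0,"wz":0,"gripper":0}
  ]
}}

```text
time: 19.48
position: [0.6065, -0.3437, 0.1716]
tool_rot: [2.93, 1.115, 0.002]
ft_force: [5.6, -7.5, -3.4]
grip_width: 0.155
grip_force: 35.0
```

Run:
```python
from h import *
C=np.array([.450,-.168]);x=np.array([.743,.669]);y=np.array([-.669,.743])
p=where(); print(p.round(4), 'rel',(p[:2]-C)@x,(p[:2]-C)@y, ctrl.get_state()['grip_width'])
def W(u,v,z,psi): return (*(C+u*x+v*y),z,psi)
plan([(p[0],p[1],.28,p[3]),(.50,-.05,.22,1.0),(.534,.197,.15,1.294)])
```

```text
[ 0.6065 -0.3437  0.1716  0.7275] rel -0.001272789689174575 -0.23521982422196658 0.15504174279944777
[0.606, -0.344, 0.28, 0.727] -> [[0, 0, -108, np.float64(-0.0)]] rows 2.6
[0.5, -0.05, 0.22, 1.0] -> [[58, -145, 30, np.float64(-0.14)], [77, -136, 30, np.float64(-0.14)]] rows 3.8
[0.534, 0.197, 0.15, 1.294] -> [[113, -52, 35, np.float64(-0.15)], [120, -35, 35, np.float64(-0.15)]] rows 3.1
```

Tray is over at the stop (handle displaced −235 mm, +17 mm). Release and go to the case.

>>> {"name": "jog_arm", "arguments": {
  "increments": [
    {"tx":0,"ty":0,"tz":0,"wx":0,"wy":0,"wz":0,"gripper":0.7},
    {"tx":0,"ty":0,"tz":0,"wx":0,"wy":0,"wz":0,"gripper":0.7},
    {"tx":0,"ty":0,"tz":0,"wx":0,"wy":0,"wz":0,"gripper":0.7},
    {"tx":0,"ty":0,"tz":0,"wx":0,"wy":0,"wz":0,"gripper":0.7},
    {"tx":0,"ty":0,"tz":0,"wx":0,"wy":0,"wz":0,"gripper":0.7}
  ],
  "grip_force": 20
}}

```text
time: 19.9
position: [0.6055, -0.3397, 0.1711]
tool_rot: [-2.933, -1.12, -0.0]
ft_force: [-0.4, 0.3, -0.0]
grip_width: 0.447
grip_force: 0.0
```

>>> {"name": "jog_arm", "arguments": {
  "increments": [
    {"tx":0,"ty":0,"tz":-30,"wx":0,"wy":0,"wz":0,"gripper":1},
    {"tx":0,"ty":0,"tz":-70,"wx":0,"wy":0,"wz":0,"gripper":1},
    {"tx":0,"ty":0,"tz":-108,"wx":0,"wy":0,"wz":0,"gripper":1},
    {"tx":0,"ty":0,"tz":-108,"wx":0,"wy":0,"wz":0,"gripper":1},
    {"tx":0,"ty":0,"tz":-108,"wx":0,"wy":0,"wz":0,"gripper":1}
  ]
}}

```text
time: 20.32
position: [0.6062, -0.3415, 0.2825]
tool_rot: [2.932, 1.119, 0.005]
ft_force: [-0.6, -0.0, -1.0]
grip_width: 0.83
grip_force: 0.0
```

>>> {"name": "jog_arm", "arguments": {
  "increments": [
    {"tx":58,"ty":-145,"tz":30,"wx":0,"wy":0,"wz":-0.14,"gripper":1},
    {"tx":58,"ty":-145,"tz":30,"wx":0,"wy":0,"wz":-0.14,"gripper":1},
    {"tx":58,"ty":-145,"tz":30,"wx":0,"wy":0,"wz":-0.14,"gripper":1},
    {"tx":58,"ty":-145,"tz":30,"wx":0,"wy":0,"wz":-0.14,"gripper":1},
    {"tx":58,"ty":-145,"tz":30,"wx":0,"wy":0,"wz":-0.14,"gripper":1}
  ]
}}

```text
time: 20.73
position: [0.5504, -0.1834, 0.2456]
tool_rot: [-2.832, -1.334, 0.003]
ft_force: [-0.4, 0.0, -0.8]
grip_width: 0.998
grip_force: 0.0
```

>>> {"name": "jog_arm", "arguments": {
  "increments": [
    {"tx":77,"ty":-136,"tz":30,"wx":0,"wy":0,"wz":-0.14,"gripper":1},
    {"tx":77,"ty":-136,"tz":30,"wx":0,"wy":0,"wz":-0.14,"gripper":1},
    {"tx":77,"ty":-136,"tz":30,"wx":0,"wy":0,"wz":-0.14,"gripper":1},
    {"tx":77,"ty":-136,"tz":30,"wx":0,"wy":0,"wz":-0.14,"gripper":1},
    {"tx":77,"ty":-136,"tz":30,"wx":0,"wy":0,"wz":-0.14,"gripper":1}
  ]
}}

```text
time: 21.15
position: [0.4945, -0.0387, 0.2168]
tool_rot: [-2.735, -1.531, 0.004]
ft_force: [1.6, 0.2, -0.1]
grip_width: 0.999
grip_force: 0.0
```

>>> {"name": "jog_arm", "arguments": {
  "increments": [
    {"tx":113,"ty":-52,"tz":35,"wx":0,"wy":0,"wz":-0.15,"gripper":1},
    {"tx":113,"ty":-52,"tz":35,"wx":0,"wy":0,"wz":-0.15,"gripper":1},
    {"tx":113,"ty":-52,"tz":35,"wx":0,"wy":0,"wz":-0.15,"gripper":1},
    {"tx":113,"ty":-52,"tz":35,"wx":0,"wy":0,"wz":-0.15,"gripper":1},
    {"tx":113,"ty":-52,"tz":35,"wx":0,"wy":0,"wz":-0.15,"gripper":1}
  ]
}}

```text
time: 21.57
position: [0.5127, 0.0792, 0.1824]
tool_rot: [-2.623, -1.729, 0.007]
ft_force: [0.5, -1.6, 0.5]
grip_width: 0.996
grip_force: 0.0
```

>>> {"name": "jog_arm", "arguments": {
  "increments": [
    {"tx":120,"ty":-35,"tz":35,"wx":0,"wy":0,"wz":-0.15,"gripper":1},
    {"tx":120,"ty":-35,"tz":35,"wx":0,"wy":0,"wz":-0.15,"gripper":1},
    {"tx":120,"ty":-35,"tz":35,"wx":0,"wy":0,"wz":-0.15,"gripper":1},
    {"tx":120,"ty":-35,"tz":35,"wx":0,"wy":0,"wz":-0.15,"gripper":1},
    {"tx":120,"ty":-35,"tz":35,"wx":0,"wy":0,"wz":-0.15,"gripper":1}
  ]
}}

```text
time: 21.98
position: [0.5292, 0.2014, 0.148]
tool_rot: [2.488, 1.917, -0.005]
ft_force: [1.5, -0.4, 0.2]
grip_width: 0.997
grip_force: 0.0
```

Run:
```python
from h import *
w=vision.get_image('wrist'); s=ctrl.get_state(); print(where().round(3),s['grip_width'])
for t,z in [('case_center',.02),('cutter_handle',.04),('tin_center',.024)]:
  for d in vision.spot_in('wrist',t)[:3]:
    b=d['bbox']; print(t,round(d['conf'],2),np.round(b).tolist(),atz(w,(b[0]+b[2])/2,(b[1]+b[3])/2,z,True).round(3))
cv2.imwrite('pics/w7.png',w['color'])
```

```text
[0.53  0.199 0.149 1.309] 0.9998429803664172
case_center 0.76 [232.0, 142.0, 293.0, 234.0] [0.535 0.196 0.02 ]
cutter_handle 0.55 [247.0, 263.0, 310.0, 288.0] [0.529 0.106 0.04 ]
tin_center 0.64 [73.0, 86.0, 142.0, 151.0] [0.399 0.31  0.024]
```

View pics/w7.png

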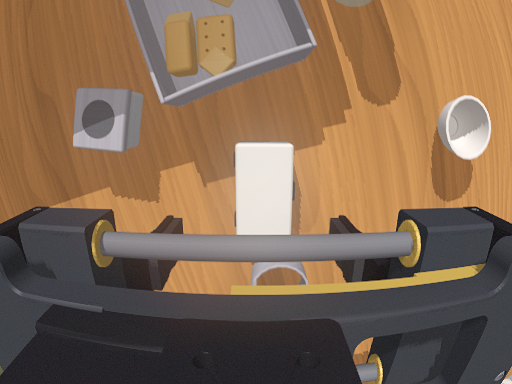

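Case centred under the jaws at (264,190), aligned with the tool.

>>> {"name": "jog_arm", "arguments": {
  "increments": [
    {"tx":-2,"ty":6,"tz":40,"wx":0,"wy":0,"wz":0,"gripper":1},
    {"tx":-2,"ty":6,"tz":80,"wx":0,"wy":0,"wz":0,"gripper":1},
    {"tx":-2,"ty":6,"tz":115,"wx":0,"wy":0,"wz":0,"gripper":1},
    {"tx":-2,"ty":6,"tz":136,"wx":0,"wy":0,"wz":0,"gripper":0.4},
    {"tx":-2,"ty":6,"tz":136,"wx":0,"wy":0,"wz":0,"gripper":0.4}
  ],
  "grip_force": 25
}}

```text
time: 22.6
position: [0.5321, 0.193, 0.0096]
tool_rot: [-2.495, -1.908, 0.013]
ft_force: [-0.7, -0.4, -0.3]
grip_width: 0.919
grip_force: 0.0
```

>>> {"name": "jog_arm", "arguments": {
  "increments": [
    {"tx":0,"ty":0,"tz":0,"wx":0,"wy":0,"wz":0,"gripper":0.4},
    {"tx":0,"ty":0,"tz":0,"wx":0,"wy":0,"wz":0,"gripper":0.4},
    {"tx":0,"ty":0,"tz":0,"wx":0,"wy":0,"wz":0,"gripper":0.4},
    {"tx":0,"ty":0,"tz":0,"wx":0,"wy":0,"wz":0,"gripper":0.4},
    {"tx":0,"ty":0,"tz":0,"wx":0,"wy":0,"wz":0,"gripper":0.4}
  ]
}}

```text
time: 23.02
position: [0.5367, 0.197, 0.0156]
tool_rot: [-2.492, -1.912, -0.005]
ft_force: [-1.3, -0.9, 7.5]
grip_width: 0.618
grip_force: 25.0
```

>>> {"name": "jog_arm", "arguments": {
  "increments": [
    {"tx":0,"ty":0,"tz":-30,"wx":0,"wy":0,"wz":0,"gripper":0.4},
    {"tx":0,"ty":0,"tz":-70,"wx":0,"wy":0,"wz":0,"gripper":0.4},
    {"tx":0,"ty":0,"tz":-110,"wx":0,"wy":0,"wz":0,"gripper":0.4},
    {"tx":0,"ty":0,"tz":-150,"wx":0,"wy":0,"wz":0,"gripper":0.4},
    {"tx":0,"ty":0,"tz":-150,"wx":0,"wy":0,"wz":0,"gripper":0.4}
  ]
}}

```text
time: 23.43
position: [0.5405, 0.1979, 0.1726]
tool_rot: [2.492, 1.911, 0.024]
ft_force: [1.8, -0.4, -1.4]
grip_width: 0.619
grip_force: 25.0
```

```bash
cat >> h.py <<'E'
C=np.array([.450,-.168]);X=np.array([.743,.669]);Y=np.array([-.669,.743])
def W(u,v,z,psi): return (*(C+u*X+v*Y),z,psi)
E
python3 - <<'E'
from h import *
s=ctrl.get_state(); print(where().round(3),s['grip_width'],s['grip_force'])
plan([(.52,.03,.165,1.8),W(-.055,0,.165,2.304),W(-.055,0,.025,2.304),W(-.055,0,.16,2.304),(.522,.086,.16,2.63)])
E
```

```text
[0.54  0.198 0.173 1.308] 0.6192951700927863 24.99890895327553
[0.52, 0.03, 0.165, 1.8] -> [[-167, 24, 8, np.float64(-0.49)]] rows 4.1
[0.409, -0.205, 0.165, 2.304] -> [[-102, -81, 0, np.float64(-0.25)], [-78, -103, 0, np.float64(-0.25)]] rows 3.1
[0.409, -0.205, 0.025, 2.304] -> [[0, 0, 140, np.float64(-0.0)]] rows 3.4
[0.409, -0.205, 0.16, 2.304] -> [[0, 0, -135, np.float64(-0.0)]] rows 3.2
[0.522, 0.086, 0.16, 2.63] -> [[70, 139, 0, np.float64(-0.16)], [47, 149, 0, np.float64(-0.16)]] rows 3.7
```

>>> {"name": "jog_arm", "arguments": {
  "increments": [
    {"tx":-167,"ty":24,"tz":8,"wx":0,"wy":0,"wz":-0.49,"gripper":0.4},
    {"tx":-167,"ty":24,"tz":8,"wx":0,"wy":0,"wz":-0.49,"gripper":0.4},
    {"tx":-167,"ty":24,"tz":8,"wx":0,"wy":0,"wz":-0.49,"gripper":0.4},
    {"tx":-167,"ty":24,"tz":8,"wx":0,"wy":0,"wz":-0.49,"gripper":0.4},
    {"tx":-167,"ty":24,"tz":8,"wx":0,"wy":0,"wz":-0.49,"gripper":0.4}
  ]
}}

```text
time: 23.85
position: [0.514, 0.0189, 0.1558]
tool_rot: [1.961, 2.453, -0.003]
ft_force: [-0.2, -0.6, -2.0]
grip_width: 0.623
grip_force: 25.0
```

>>> {"name": "jog_arm", "arguments": {
  "increments": [
    {"tx":-102,"ty":-81,"tz":0,"wx":0,"wy":0,"wz":-0.25,"gripper":0.4},
    {"tx":-102,"ty":-81,"tz":0,"wx":0,"wy":0,"wz":-0.25,"gripper":0.4},
    {"tx":-102,"ty":-81,"tz":0,"wx":0,"wy":0,"wz":-0.25,"gripper":0.4},
    {"tx":-102,"ty":-81,"tz":0,"wx":0,"wy":0,"wz":-0.25,"gripper":0.4},
    {"tx":-102,"ty":-81,"tz":0,"wx":0,"wy":0,"wz":-0.25,"gripper":0.4}
  ]
}}

```text
time: 24.27
position: [0.4585, -0.0915, 0.1559]
tool_rot: [1.642, 2.678, 0.004]
ft_force: [0.4, 0.7, -1.0]
grip_width: 0.622
grip_force: 25.0
```

>>> {"name": "jog_arm", "arguments": {
  "increments": [
    {"tx":-78,"ty":-103,"tz":0,"wx":0,"wy":0,"wz":-0.25,"gripper":0.4},
    {"tx":-78,"ty":-103,"tz":0,"wx":0,"wy":0,"wz":-0.25,"gripper":0.4},
    {"tx":-78,"ty":-103,"tz":0,"wx":0,"wy":0,"wz":-0.25,"gripper":0.4},
    {"tx":-78,"ty":-103,"tz":0,"wx":0,"wy":0,"wz":-0.25,"gripper":0.4},
    {"tx":-78,"ty":-103,"tz":0,"wx":0,"wy":0,"wz":-0.25,"gripper":0.4}
  ]
}}

```text
time: 24.68
position: [0.4038, -0.2068, 0.1559]
tool_rot: [1.292, 2.862, 0.003]
ft_force: [1.1, 0.7, -1.7]
grip_width: 0.621
grip_force: 25.0
```

Run:
```python
from h import *
s=ctrl.get_state(); p=where(); print(p.round(3),(p[:2]-C)@X,(p[:2]-C)@Y,s['grip_width'],s['grip_force'])
plan([W(-.055,0,.026,2.304)])
```

```text
[ 0.404 -0.207  0.156  2.294] -0.060266717398440986 0.002115550130406804 0.6212163930849676 24.998660101555288
[0.409, -0.205, 0.026, 2.304] -> [[-2, 5, 130, np.float64(-0.01)]] rows 3.1
```

Lower, release, lift and move on to the cutter.

>>> {"name": "jog_arm", "arguments": {
  "increments": [
    {"tx":-2,"ty":5,"tz":35,"wx":0,"wy":0,"wz":-0.01,"gripper":0.4},
    {"tx":-2,"ty":5,"tz":70,"wx":0,"wy":0,"wz":-0.01,"gripper":0.4},
    {"tx":-2,"ty":5,"tz":100,"wx":0,"wy":0,"wz":-0.01,"gripper":0.4},
    {"tx":-2,"ty":5,"tz":128,"wx":0,"wy":0,"wz":-0.01,"gripper":0.4},
    {"tx":-2,"ty":5,"tz":130,"wx":0,"wy":0,"wz":-0.01,"gripper":0.4}
  ]
}}

```text
time: 25.1
position: [0.4078, -0.2012, 0.0217]
tool_rot: [-1.265, -2.87, 0.008]
ft_force: [-0.9, 1.5, 0.1]
grip_width: 0.619
grip_force: 25.0
```

>>> {"name": "jog_arm", "arguments": {
  "increments": [
    {"tx":0,"ty":0,"tz":0,"wx":0,"wy":0,"wz":0,"gripper":0.8},
    {"tx":0,"ty":0,"tz":0,"wx":0,"wy":0,"wz":0,"gripper":0.8},
    {"tx":0,"ty":0,"tz":0,"wx":0,"wy":0,"wz":0,"gripper":0.8},
    {"tx":0,"ty":0,"tz":0,"wx":0,"wy":0,"wz":0,"gripper":0.8},
    {"tx":0,"ty":0,"tz":0,"wx":0,"wy":0,"wz":0,"gripper":0.8}
  ]
}}

```text
time: 25.52
position: [0.4103, -0.2032, 0.0268]
tool_rot: [1.269, 2.871, 0.004]
ft_force: [-0.5, 0.6, -0.0]
grip_width: 0.796
grip_force: 0.0
```

>>> {"name": "jog_arm", "arguments": {
  "increments": [
    {"tx":0,"ty":0,"tz":-35,"wx":0,"wy":0,"wz":0,"gripper":0.8},
    {"tx":0,"ty":0,"tz":-75,"wx":0,"wy":0,"wz":0,"gripper":0.8},
    {"tx":0,"ty":0,"tz":-115,"wx":0,"wy":0,"wz":0,"gripper":0.8},
    {"tx":0,"ty":0,"tz":-135,"wx":0,"wy":0,"wz":0,"gripper":0.6},
    {"tx":0,"ty":0,"tz":-135,"wx":0,"wy":0,"wz":0,"gripper":0.6}
  ]
}}

```text
time: 25.93
position: [0.4126, -0.2044, 0.1657]
tool_rot: [1.267, 2.865, 0.011]
ft_force: [1.3, 0.3, -1.0]
grip_width: 0.721
grip_force: 0.0
```

>>> {"name": "jog_arm", "arguments": {
  "increments": [
    {"tx":70,"ty":139,"tz":0,"wx":0,"wy":0,"wz":-0.16,"gripper":0.6},
    {"tx":70,"ty":139,"tz":0,"wx":0,"wy":0,"wz":-0.16,"gripper":0.6},
    {"tx":70,"ty":139,"tz":0,"wx":0,"wy":0,"wz":-0.16,"gripper":0.6},
    {"tx":70,"ty":139,"tz":0,"wx":0,"wy":0,"wz":-0.16,"gripper":0.6},
    {"tx":70,"ty":139,"tz":0,"wx":0,"wy":0,"wz":-0.16,"gripper":0.6}
  ]
}}

```text
time: 26.35
position: [0.4662, -0.0511, 0.1603]
tool_rot: [1.023, 2.97, 0.003]
ft_force: [-0.3, -0.3, -0.3]
grip_width: 0.603
grip_force: 0.0
```

>>> {"name": "jog_arm", "arguments": {
  "increments": [
    {"tx":47,"ty":149,"tz":0,"wx":0,"wy":0,"wz":-0.16,"gripper":0.6},
    {"tx":47,"ty":149,"tz":0,"wx":0,"wy":0,"wz":-0.16,"gripper":0.6},
    {"tx":47,"ty":149,"tz":0,"wx":0,"wy":0,"wz":-0.16,"gripper":0.6},
    {"tx":47,"ty":149,"tz":0,"wx":0,"wy":0,"wz":-0.16,"gripper":0.6},
    {"tx":47,"ty":149,"tz":0,"wx":0,"wy":0,"wz":-0.16,"gripper":0.6}
  ]
}}

```text
time: 26.77
position: [0.5217, 0.0954, 0.1599]
tool_rot: [0.782, 3.042, 0.002]
ft_force: [-0.4, 0.6, 0.0]
grip_width: 0.601
grip_force: 0.0
```

Run:
```python
from h import *
w=vision.get_image('wrist'); s=ctrl.get_state(); print(where().round(3),s['grip_width'])
for t,z in [('case_center',.026),('cutter_handle',.04),('tin_center',.024)]:
  for d in vision.spot_in('wrist',t)[:3]:
    b=d['bbox']; print(t,round(d['conf'],2),np.round(b).tolist(),atz(w,(b[0]+b[2])/2,(b[1]+b[3])/2,z,True).round(3))
cv2.imwrite('pics/w8.png',w['color'])
```

```text
[0.521 0.091 0.16  2.635] 0.6004962488578818
case_center 0.7 [481.0, 160.0, 512.0, 209.0] [0.674 0.375 0.026]
case_center 0.61 [476.0, 61.0, 512.0, 100.0] [0.547 0.423 0.026]
case_center 0.57 [0.0, 181.0, 44.0, 224.0] [ 0.393 -0.186  0.026]
cutter_handle 0.86 [219.0, 158.0, 282.0, 236.0] [0.529 0.086 0.04 ]
tin_center 0.82 [346.0, 0.0, 412.0, 26.0] [0.42  0.302 0.024]
```

View pics/w8.png

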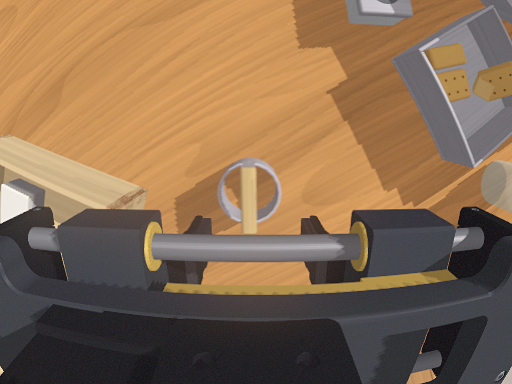

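Cutter ring centred (249,190), bar vertical at x≈249, y 165–235, aligned with the jaws.

Run:
```python
from h import *
w=vision.get_image('wrist')
a=atz(w,249,165,.068,True);r=atz(w,249.5,190,.036,True);b=atz(w,249,234,.068,True)
print(a,b,r)
p=where(); 
for t in [(a+b)/2,r]: print(tool([*t[:2],.052]))
```

```text
[0.49488475 0.09300109 0.068     ] [0.5503376  0.06126654 0.068     ] [0.52077047 0.0779561  0.036     ]
[ -6.101684    -6.29189866 108.47644263]
[ -4.09482508  -6.48391514 108.47715541]
```

>>> {"name": "jog_arm", "arguments": {
  "increments": [
    {"tx":-5,"ty":-6,"tz":35,"wx":0,"wy":0,"wz":0,"gripper":0.6},
    {"tx":-5,"ty":-6,"tz":75,"wx":0,"wy":0,"wz":0,"gripper":0.6},
    {"tx":-5,"ty":-6,"tz":100,"wx":0,"wy":0,"wz":0,"gripper":0.6},
    {"tx":-5,"ty":-6,"tz":112,"wx":0,"wy":0,"wz":0,"gripper":0},
    {"tx":-5,"ty":-6,"tz":112,"wx":0,"wy":0,"wz":0,"gripper":0}
  ],
  "grip_force": 25
}}

```text
time: 27.43
position: [0.52, 0.0782, 0.0464]
tool_rot: [-0.799, -3.034, 0.004]
ft_force: [0.0, -0.2, 0.2]
grip_width: 0.521
grip_force: 0.0
```

>>> {"name": "jog_arm", "arguments": {
  "increments": [
    {"tx":0,"ty":0,"tz":0,"wx":0,"wy":0,"wz":0,"gripper":0},
    {"tx":0,"ty":0,"tz":0,"wx":0,"wy":0,"wz":0,"gripper":0},
    {"tx":0,"ty":0,"tz":0,"wx":0,"wy":0,"wz":0,"gripper":0},
    {"tx":0,"ty":0,"tz":0,"wx":0,"wy":0,"wz":0,"gripper":0},
    {"tx":0,"ty":0,"tz":0,"wx":0,"wy":0,"wz":0,"gripper":0}
  ]
}}

```text
time: 27.85
position: [0.5234, 0.0806, 0.0499]
tool_rot: [0.795, 3.037, 0.003]
ft_force: [0.6, -1.0, -1.3]
grip_width: 0.161
grip_force: 25.3
```

>>> {"name": "jog_arm", "arguments": {
  "increments": [
    {"tx":0,"ty":0,"tz":0,"wx":0,"wy":0,"wz":0,"gripper":0},
    {"tx":0,"ty":0,"tz":0,"wx":0,"wy":0,"wz":0,"gripper":0},
    {"tx":0,"ty":0,"tz":-40,"wx":0,"wy":0,"wz":0,"gripper":0},
    {"tx":0,"ty":0,"tz":-80,"wx":0,"wy":0,"wz":0,"gripper":0},
    {"tx":0,"ty":0,"tz":-130,"wx":0,"wy":0,"wz":0,"gripper":0}
  ]
}}

```text
time: 28.27
position: [0.5208, 0.079, 0.1705]
tool_rot: [-0.797, -3.036, 0.005]
ft_force: [0.8, 0.5, -2.6]
grip_width: 0.159
grip_force: 25.0
```

Run:
```python
from h import *
s=ctrl.get_state(); print(where().round(3),s['grip_width'],s['grip_force'])
plan([W(.055,-.045,.185,2.304),W(.055,-.045,.057,2.304)])
```

```text
[0.521 0.079 0.171 2.628] 0.159024601007287 24.998914710595272
[0.521, -0.165, 0.185, 2.304] -> [[-60, -106, -7, np.float64(0.16)], [-76, -95, -7, np.float64(0.16)]] rows 2.9
[0.521, -0.165, 0.057, 2.304] -> [[0, 0, 128, np.float64(0.0)]] rows 3.1
```

>>> {"name": "jog_arm", "arguments": {
  "increments": [
    {"tx":-60,"ty":-106,"tz":0,"wx":0,"wy":0,"wz":0.16,"gripper":0},
    {"tx":-60,"ty":-106,"tz":0,"wx":0,"wy":0,"wz":0.16,"gripper":0},
    {"tx":-60,"ty":-106,"tz":0,"wx":0,"wy":0,"wz":0.16,"gripper":0},
    {"tx":-60,"ty":-106,"tz":0,"wx":0,"wy":0,"wz":0.16,"gripper":0},
    {"tx":-60,"ty":-106,"tz":0,"wx":0,"wy":0,"wz":0.16,"gripper":0}
  ]
}}

```text
time: 28.68
position: [0.5217, -0.0451, 0.1701]
tool_rot: [-1.046, -2.962, 0.0]
ft_force: [-0.8, -0.1, -1.6]
grip_width: 0.159
grip_force: 25.0
```

>>> {"name": "jog_arm", "arguments": {
  "increments": [
    {"tx":-76,"ty":-95,"tz":0,"wx":0,"wy":0,"wz":0.16,"gripper":0},
    {"tx":-76,"ty":-95,"tz":0,"wx":0,"wy":0,"wz":0.16,"gripper":0},
    {"tx":-76,"ty":-95,"tz":0,"wx":0,"wy":0,"wz":0.16,"gripper":0},
    {"tx":-76,"ty":-95,"tz":0,"wx":0,"wy":0,"wz":0.16,"gripper":0},
    {"tx":-76,"ty":-95,"tz":0,"wx":0,"wy":0,"wz":0.16,"gripper":0}
  ]
}}

```text
time: 29.1
position: [0.5219, -0.1655, 0.1698]
tool_rot: [-1.277, -2.87, 0.002]
ft_force: [-0.6, 1.5, -2.1]
grip_width: 0.157
grip_force: 25.0
```

Run:
```python
from h import *
s=ctrl.get_state(); p=where(); print(p.round(3),(p[:2]-C)@X,(p[:2]-C)@Y,s['grip_width'],s['grip_force'])
plan([W(.055,-.045,.059,2.304)])
plan([(.46,.10,.20,1.8),(.40,.308,.15,1.145)],W(.055,-.045,.18,2.304))
plan([(.46,.10,.20,2.5),(.40,.308,.15,2.716)],W(.055,-.045,.18,2.304))
```

```text
[ 0.522 -0.166  0.17   2.304] 0.05509443480939594 -0.04625634103047351 0.15666484864167968 24.9991895374842
[0.521, -0.165, 0.059, 2.304] -> [[1, 0, 111, np.float64(0.0)]] rows 2.7
[0.46, 0.1, 0.2, 1.8] -> [[119, 66, -10, np.float64(0.25)], [131, 34, -10, np.float64(0.25)]] rows 3.3
[0.4, 0.308, 0.15, 1.145] -> [[108, -6, 25, np.float64(0.33)], [101, -40, 25, np.float64(0.33)]] rows 2.7
[0.46, 0.1, 0.2, 2.5] -> [[119, 66, -10, np.float64(-0.1)], [112, 77, -10, np.float64(-0.1)]] rows 3.3
[0.4, 0.308, 0.15, 2.716] -> [[86, 65, 25, np.float64(-0.11)], [79, 74, 25, np.float64(-0.11)]] rows 2.7
```

>>> {"name": "jog_arm", "arguments": {
  "increments": [
    {"tx":1,"ty":0,"tz":35,"wx":0,"wy":0,"wz":0,"gripper":0},
    {"tx":1,"ty":0,"tz":70,"wx":0,"wy":0,"wz":0,"gripper":0},
    {"tx":1,"ty":0,"tz":95,"wx":0,"wy":0,"wz":0,"gripper":0},
    {"tx":1,"ty":0,"tz":110,"wx":0,"wy":0,"wz":0,"gripper":0},
    {"tx":1,"ty":0,"tz":110,"wx":0,"wy":0,"wz":0,"gripper":0}
  ]
}}

```text
time: 29.52
position: [0.5206, -0.1589, 0.0568]
tool_rot: [-1.263, -2.87, 0.001]
ft_force: [-1.0, 0.4, -1.2]
grip_width: 0.16
grip_force: 25.0
```

>>> {"name": "jog_arm", "arguments": {
  "increments": [
    {"tx":0,"ty":0,"tz":0,"wx":0,"wy":0,"wz":0,"gripper":0.6},
    {"tx":0,"ty":0,"tz":0,"wx":0,"wy":0,"wz":0,"gripper":0.6},
    {"tx":0,"ty":0,"tz":0,"wx":0,"wy":0,"wz":0,"gripper":0.6},
    {"tx":0,"ty":0,"tz":0,"wx":0,"wy":0,"wz":0,"gripper":0.6},
    {"tx":0,"ty":0,"tz":0,"wx":0,"wy":0,"wz":0,"gripper":0.6}
  ]
}}

```text
time: 29.93
position: [0.5227, -0.1628, 0.0612]
tool_rot: [1.27, 2.872, 0.002]
ft_force: [0.6, -0.1, 0.1]
grip_width: 0.45
grip_force: 0.0
```

>>> {"name": "jog_arm", "arguments": {
  "increments": [
    {"tx":0,"ty":0,"tz":-35,"wx":0,"wy":0,"wz":0,"gripper":0.6},
    {"tx":0,"ty":0,"tz":-75,"wx":0,"wy":0,"wz":0,"gripper":0.6},
    {"tx":0,"ty":0,"tz":-115,"wx":0,"wy":0,"wz":0,"gripper":1},
    {"tx":0,"ty":0,"tz":-125,"wx":0,"wy":0,"wz":0,"gripper":1},
    {"tx":0,"ty":0,"tz":-125,"wx":0,"wy":0,"wz":0,"gripper":1}
  ]
}}

```text
time: 30.35
position: [0.5245, -0.1638, 0.1892]
tool_rot: [1.268, 2.867, 0.006]
ft_force: [0.6, 0.7, -1.4]
grip_width: 0.742
grip_force: 0.0
```

>>> {"name": "jog_arm", "arguments": {
  "increments": [
    {"tx":119,"ty":66,"tz":-10,"wx":0,"wy":0,"wz":-0.1,"gripper":1},
    {"tx":119,"ty":66,"tz":-10,"wx":0,"wy":0,"wz":-0.1,"gripper":1},
    {"tx":119,"ty":66,"tz":-10,"wx":0,"wy":0,"wz":-0.1,"gripper":1},
    {"tx":119,"ty":66,"tz":-10,"wx":0,"wy":0,"wz":-0.1,"gripper":1},
    {"tx":119,"ty":66,"tz":-10,"wx":0,"wy":0,"wz":-0.1,"gripper":1}
  ]
}}

```text
time: 30.77
position: [0.4895, -0.0254, 0.1942]
tool_rot: [-1.113, -2.935, -0.003]
ft_force: [1.1, 0.7, 0.3]
grip_width: 0.987
grip_force: 0.0
```

>>> {"name": "jog_arm", "arguments": {
  "increments": [
    {"tx":112,"ty":77,"tz":-10,"wx":0,"wy":0,"wz":-0.1,"gripper":1},
    {"tx":112,"ty":77,"tz":-10,"wx":0,"wy":0,"wz":-0.1,"gripper":1},
    {"tx":112,"ty":77,"tz":-10,"wx":0,"wy":0,"wz":-0.1,"gripper":1},
    {"tx":112,"ty":77,"tz":-10,"wx":0,"wy":0,"wz":-0.1,"gripper":1},
    {"tx":112,"ty":77,"tz":-10,"wx":0,"wy":0,"wz":-0.1,"gripper":1}
  ]
}}

```text
time: 31.18
position: [0.4581, 0.1046, 0.2044]
tool_rot: [-0.969, -2.987, 0.001]
ft_force: [0.2, 0.6, -0.9]
grip_width: 0.999
grip_force: 0.0
```

>>> {"name": "jog_arm", "arguments": {
  "increments": [
    {"tx":86,"ty":65,"tz":25,"wx":0,"wy":0,"wz":-0.11,"gripper":1},
    {"tx":86,"ty":65,"tz":25,"wx":0,"wy":0,"wz":-0.11,"gripper":1},
    {"tx":86,"ty":65,"tz":25,"wx":0,"wy":0,"wz":-0.11,"gripper":1},
    {"tx":86,"ty":65,"tz":25,"wx":0,"wy":0,"wz":-0.11,"gripper":1},
    {"tx":86,"ty":65,"tz":25,"wx":0,"wy":0,"wz":-0.11,"gripper":1}
  ]
}}

```text
time: 31.6
position: [0.4283, 0.2038, 0.1789]
tool_rot: [-0.811, -3.035, 0.005]
ft_force: [1.1, -0.9, 0.3]
grip_width: 1.003
grip_force: 0.0
```

>>> {"name": "jog_arm", "arguments": {
  "increments": [
    {"tx":79,"ty":74,"tz":25,"wx":0,"wy":0,"wz":-0.11,"gripper":1},
    {"tx":79,"ty":74,"tz":25,"wx":0,"wy":0,"wz":-0.11,"gripper":1},
    {"tx":79,"ty":74,"tz":25,"wx":0,"wy":0,"wz":-0.11,"gripper":1},
    {"tx":79,"ty":74,"tz":25,"wx":0,"wy":0,"wz":-0.11,"gripper":1},
    {"tx":79,"ty":74,"tz":25,"wx":0,"wy":0,"wz":-0.11,"gripper":1}
  ]
}}

```text
time: 32.02
position: [0.3978, 0.3071, 0.1546]
tool_rot: [0.645, 3.074, -0.004]
ft_force: [-0.1, -1.0, -0.1]
grip_width: 1.003
grip_force: 0.0
```

Run:
```python
from h import *
w=vision.get_image('wrist'); s=ctrl.get_state(); print(where().round(3),s['grip_width'])
for t,z in [('tin_center',.024)]:
  for d in vision.spot_in('wrist',t)[:3]:
    b=d['bbox']; print(t,round(d['conf'],2),np.round(b).tolist(),atz(w,(b[0]+b[2])/2,(b[1]+b[3])/2,z,True).round(3))
cv2.imwrite('pics/w9.png',w['color'])
```

```text
[0.398 0.306 0.155 2.726] 1.0012827973590672
tin_center 0.97 [225.0, 156.0, 293.0, 219.0] [0.402 0.308 0.024]
```

View pics/w9.png

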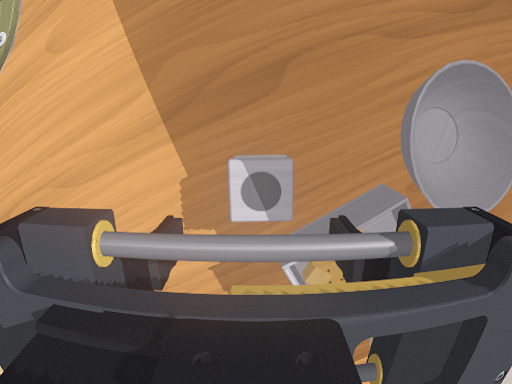

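Tin lid centred at (261,189), square to the jaws; tub corner clear of the right finger.

>>> {"name": "jog_arm", "arguments": {
  "increments": [
    {"tx":-3,"ty":4,"tz":40,"wx":0,"wy":0,"wz":0,"gripper":1},
    {"tx":-3,"ty":4,"tz":80,"wx":0,"wy":0,"wz":0,"gripper":1},
    {"tx":-3,"ty":4,"tz":115,"wx":0,"wy":0,"wz":0,"gripper":1},
    {"tx":-3,"ty":4,"tz":132,"wx":0,"wy":0,"wz":0,"gripper":0.4},
    {"tx":-3,"ty":4,"tz":132,"wx":0,"wy":0,"wz":0,"gripper":0.4}
  ],
  "grip_force": 30
}}

```text
time: 32.53
position: [0.4001, 0.3063, 0.0199]
tool_rot: [-0.649, -3.071, 0.011]
ft_force: [-0.2, -0.4, 0.5]
grip_width: 0.917
grip_force: 0.0
```

>>> {"name": "jog_arm", "arguments": {
  "increments": [
    {"tx":0,"ty":0,"tz":0,"wx":0,"wy":0,"wz":0,"gripper":0.4},
    {"tx":0,"ty":0,"tz":0,"wx":0,"wy":0,"wz":0,"gripper":0.4},
    {"tx":0,"ty":0,"tz":0,"wx":0,"wy":0,"wz":0,"gripper":0.4},
    {"tx":0,"ty":0,"tz":0,"wx":0,"wy":0,"wz":0,"gripper":0.4},
    {"tx":0,"ty":0,"tz":0,"wx":0,"wy":0,"wz":0,"gripper":0.4}
  ]
}}

```text
time: 32.95
position: [0.4027, 0.3116, 0.0253]
tool_rot: [0.644, 3.073, 0.005]
ft_force: [-0.5, -2.3, 7.3]
grip_width: 0.701
grip_force: 30.0
```

>>> {"name": "jog_arm", "arguments": {
  "increments": [
    {"tx":0,"ty":0,"tz":-30,"wx":0,"wy":0,"wz":0,"gripper":0.4},
    {"tx":0,"ty":0,"tz":-70,"wx":0,"wy":0,"wz":0,"gripper":0.4},
    {"tx":0,"ty":0,"tz":-110,"wx":0,"wy":0,"wz":0,"gripper":0.4},
    {"tx":0,"ty":0,"tz":-150,"wx":0,"wy":0,"wz":0,"gripper":0.4},
    {"tx":0,"ty":0,"tz":-150,"wx":0,"wy":0,"wz":0,"gripper":0.4}
  ]
}}

```text
time: 33.37
position: [0.405, 0.3144, 0.182]
tool_rot: [0.643, 3.068, 0.022]
ft_force: [0.5, 0.5, -2.3]
grip_width: 0.695
grip_force: 30.0
```

Run:
```python
from h import *
s=ctrl.get_state(); print(where().round(3),s['grip_width'],s['grip_force'])
plan([(.48,.12,.18,2.5),W(.055,.045,.18,2.304),W(.055,.045,.033,2.304)])
```

```text
[0.405 0.314 0.182 2.729] 0.6945111225683581 29.963478315621614
[0.48, 0.12, 0.18, 2.5] -> [[-73, -74, 1, np.float64(0.11)], [-81, -65, 1, np.float64(0.11)]] rows 2.5
[0.461, -0.098, 0.18, 2.304] -> [[-57, -93, 0, np.float64(0.1)], [-66, -87, 0, np.float64(0.1)]] rows 2.6
[0.461, -0.098, 0.033, 2.304] -> [[0, 0, 147, np.float64(0.0)]] rows 3.5
```

>>> {"name": "jog_arm", "arguments": {
  "increments": [
    {"tx":-73,"ty":-74,"tz":0,"wx":0,"wy":0,"wz":0.11,"gripper":0.4},
    {"tx":-73,"ty":-74,"tz":0,"wx":0,"wy":0,"wz":0.11,"gripper":0.4},
    {"tx":-73,"ty":-74,"tz":0,"wx":0,"wy":0,"wz":0.11,"gripper":0.4},
    {"tx":-73,"ty":-74,"tz":0,"wx":0,"wy":0,"wz":0.11,"gripper":0.4},
    {"tx":-73,"ty":-74,"tz":0,"wx":0,"wy":0,"wz":0.11,"gripper":0.4}
  ]
}}

```text
time: 33.78
position: [0.4387, 0.213, 0.1737]
tool_rot: [-0.817, -3.033, -0.003]
ft_force: [0.2, 1.7, -1.7]
grip_width: 0.697
grip_force: 30.0
```

>>> {"name": "jog_arm", "arguments": {
  "increments": [
    {"tx":-81,"ty":-65,"tz":0,"wx":0,"wy":0,"wz":0.11,"gripper":0.4},
    {"tx":-81,"ty":-65,"tz":0,"wx":0,"wy":0,"wz":0.11,"gripper":0.4},
    {"tx":-81,"ty":-65,"tz":0,"wx":0,"wy":0,"wz":0.11,"gripper":0.4},
    {"tx":-81,"ty":-65,"tz":0,"wx":0,"wy":0,"wz":0.11,"gripper":0.4},
    {"tx":-81,"ty":-65,"tz":0,"wx":0,"wy":0,"wz":0.11,"gripper":0.4}
  ]
}}

```text
time: 34.2
position: [0.476, 0.1177, 0.1734]
tool_rot: [-0.979, -2.985, -0.002]
ft_force: [0.1, 1.8, -1.3]
grip_width: 0.702
grip_force: 30.0
```

>>> {"name": "jog_arm", "arguments": {
  "increments": [
    {"tx":-57,"ty":-93,"tz":0,"wx":0,"wy":0,"wz":0.1,"gripper":0.4},
    {"tx":-57,"ty":-93,"tz":0,"wx":0,"wy":0,"wz":0.1,"gripper":0.4},
    {"tx":-57,"ty":-93,"tz":0,"wx":0,"wy":0,"wz":0.1,"gripper":0.4},
    {"tx":-57,"ty":-93,"tz":0,"wx":0,"wy":0,"wz":0.1,"gripper":0.4},
    {"tx":-57,"ty":-93,"tz":0,"wx":0,"wy":0,"wz":0.1,"gripper":0.4}
  ]
}}

```text
time: 34.62
position: [0.4668, 0.0099, 0.1734]
tool_rot: [-1.125, -2.933, -0.003]
ft_force: [0.2, 1.4, -1.9]
grip_width: 0.694
grip_force: 30.0
```

>>> {"name": "jog_arm", "arguments": {
  "increments": [
    {"tx":-66,"ty":-87,"tz":0,"wx":0,"wy":0,"wz":0.1,"gripper":0.4},
    {"tx":-66,"ty":-87,"tz":0,"wx":0,"wy":0,"wz":0.1,"gripper":0.4},
    {"tx":-66,"ty":-87,"tz":0,"wx":0,"wy":0,"wz":0.1,"gripper":0.4},
    {"tx":-66,"ty":-87,"tz":0,"wx":0,"wy":0,"wz":0.1,"gripper":0.4},
    {"tx":-66,"ty":-87,"tz":0,"wx":0,"wy":0,"wz":0.1,"gripper":0.4}
  ]
}}

```text
time: 35.03
position: [0.4584, -0.0986, 0.1734]
tool_rot: [1.269, 2.874, 0.002]
ft_force: [-0.2, 1.1, -1.5]
grip_width: 0.697
grip_force: 30.0
```

Run:
```python
from h import *
s=ctrl.get_state(); p=where(); print(p.round(3),(p[:2]-C)@X,(p[:2]-C)@Y,s['grip_width'],s['grip_force'])
w=vision.get_image('wrist'); cv2.imwrite('pics/w10.png',w['color'])
plan([W(.055,.045,.033,2.304)])
```

```text
[ 0.458 -0.099  0.173  2.31 ] 0.052648854856969 0.04597104823621697 0.6971060561968137 29.963704934343696
[0.461, -0.098, 0.033, 2.304] -> [[-2, 1, 140, np.float64(0.01)]] rows 3.4
```

View pics/w10.png

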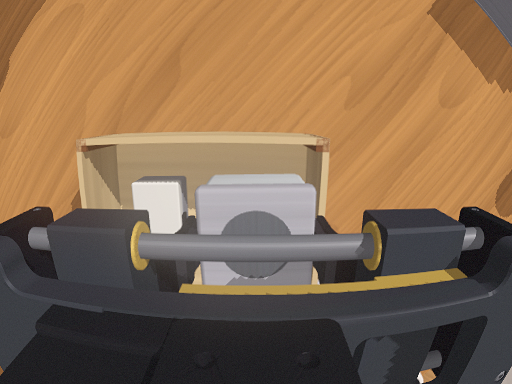

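Tin held at (255,240) above the compartment's right half, case at left (160,205); both clear. Lower and release.

>>> {"name": "jog_arm", "arguments": {
  "increments": [
    {"tx":-2,"ty":1,"tz":35,"wx":0,"wy":0,"wz":0,"gripper":0.4},
    {"tx":-2,"ty":1,"tz":70,"wx":0,"wy":0,"wz":0,"gripper":0.4},
    {"tx":-2,"ty":1,"tz":105,"wx":0,"wy":0,"wz":0,"gripper":0.4},
    {"tx":-2,"ty":1,"tz":135,"wx":0,"wy":0,"wz":0,"gripper":0.4},
    {"tx":-2,"ty":1,"tz":138,"wx":0,"wy":0,"wz":0,"gripper":0.4}
  ]
}}

```text
time: 35.5
position: [0.458, -0.0979, 0.031]
tool_rot: [-1.262, -2.871, 0.008]
ft_force: [0.4, 0.2, -1.1]
grip_width: 0.697
grip_force: 30.0
```

>>> {"name": "jog_arm", "arguments": {
  "increments": [
    {"tx":0,"ty":0,"tz":0,"wx":0,"wy":0,"wz":0,"gripper":0.83},
    {"tx":0,"ty":0,"tz":0,"wx":0,"wy":0,"wz":0,"gripper":0.83},
    {"tx":0,"ty":0,"tz":0,"wx":0,"wy":0,"wz":0,"gripper":0.83},
    {"tx":0,"ty":0,"tz":0,"wx":0,"wy":0,"wz":0,"gripper":0.83},
    {"tx":0,"ty":0,"tz":0,"wx":0,"wy":0,"wz":0,"gripper":0.83}
  ]
}}

```text
time: 35.92
position: [0.461, -0.1005, 0.0365]
tool_rot: [1.269, 2.872, 0.004]
ft_force: [-0.1, 0.8, 0.4]
grip_width: 0.828
grip_force: 0.0
```

>>> {"name": "jog_arm", "arguments": {
  "increments": [
    {"tx":0,"ty":0,"tz":-35,"wx":0,"wy":0,"wz":0,"gripper":0.83},
    {"tx":0,"ty":0,"tz":-75,"wx":0,"wy":0,"wz":0,"gripper":0.83},
    {"tx":0,"ty":0,"tz":-115,"wx":0,"wy":0,"wz":0,"gripper":0.6},
    {"tx":0,"ty":0,"tz":-155,"wx":0,"wy":0,"wz":0,"gripper":0.6},
    {"tx":0,"ty":0,"tz":-190,"wx":0,"wy":0,"wz":0,"gripper":0.6}
  ]
}}

```text
time: 36.33
position: [0.4601, -0.1017, 0.2286]
tool_rot: [1.271, 2.871, 0.007]
ft_force: [1.2, -0.5, -1.2]
grip_width: 0.684
grip_force: 0.0
```

Run:
```python
from h import *
p=where(); print(p.round(3))
plan([W(0,-.235,.27,.733)])
```

```text
[ 0.46  -0.102  0.229  2.308]
[0.607, -0.343, 0.27, 0.733] -> [[-92, -18, -14, np.float64(0.52)], [-89, 31, -14, np.float64(0.52)], [-61, 71, -14, np.float64(0.52)]] rows 4.2
```

>>> {"name": "jog_arm", "arguments": {
  "increments": [
    {"tx":-92,"ty":-18,"tz":-14,"wx":0,"wy":0,"wz":0.52,"gripper":0.6},
    {"tx":-92,"ty":-18,"tz":-14,"wx":0,"wy":0,"wz":0.52,"gripper":0.6},
    {"tx":-92,"ty":-18,"tz":-14,"wx":0,"wy":0,"wz":0.52,"gripper":0.6},
    {"tx":-92,"ty":-18,"tz":-14,"wx":0,"wy":0,"wz":0.52,"gripper":0.6},
    {"tx":-92,"ty":-18,"tz":-14,"wx":0,"wy":0,"wz":0.52,"gripper":0.6}
  ]
}}

```text
time: 36.75
position: [0.5086, -0.1833, 0.24]
tool_rot: [1.977, 2.44, -0.002]
ft_force: [-0.5, 0.4, 0.1]
grip_width: 0.601
grip_force: 0.0
```

>>> {"name": "jog_arm", "arguments": {
  "increments": [
    {"tx":-89,"ty":31,"tz":-14,"wx":0,"wy":0,"wz":0.52,"gripper":0.6},
    {"tx":-89,"ty":31,"tz":-14,"wx":0,"wy":0,"wz":0.52,"gripper":0.6},
    {"tx":-89,"ty":31,"tz":-14,"wx":0,"wy":0,"wz":0.52,"gripper":0.6},
    {"tx":-89,"ty":31,"tz":-14,"wx":0,"wy":0,"wz":0.52,"gripper":0.6},
    {"tx":-89,"ty":31,"tz":-14,"wx":0,"wy":0,"wz":0.52,"gripper":0.6}
  ]
}}

```text
time: 37.17
position: [0.5576, -0.2633, 0.2537]
tool_rot: [2.536, 1.853, -0.001]
ft_force: [-0.8, -0.0, 0.0]
grip_width: 0.6
grip_force: 0.0
```

>>> {"name": "jog_arm", "arguments": {
  "increments": [
    {"tx":-61,"ty":71,"tz":-14,"wx":0,"wy":0,"wz":0.52,"gripper":0.6},
    {"tx":-61,"ty":71,"tz":-14,"wx":0,"wy":0,"wz":0.52,"gripper":0.6},
    {"tx":-61,"ty":71,"tz":-14,"wx":0,"wy":0,"wz":0.52,"gripper":0.6},
    {"tx":-61,"ty":71,"tz":-14,"wx":0,"wy":0,"wz":0.52,"gripper":0.6},
    {"tx":-61,"ty":71,"tz":-14,"wx":0,"wy":0,"wz":0.52,"gripper":0.6}
  ]
}}

```text
time: 37.58
position: [0.6075, -0.3413, 0.2676]
tool_rot: [2.925, 1.146, 0.0]
ft_force: [0.4, 0.3, -0.5]
grip_width: 0.598
grip_force: 0.0
```

Run:
```python
from h import *
p=where(); print(p.round(3))
w=vision.get_image('wrist'); t=vision.get_image('top')
cv2.imwrite('pics/w11.png',np.hstack([w['color'][:300],cv2.resize(t['color'][180:330,310:454],(288,300))]))
plan([W(0,-.235,.171,.733)])
```

```text
[ 0.607 -0.341  0.268  0.747]
[0.607, -0.343, 0.171, 0.733] -> [[-2, 2, 97, np.float64(0.02)]] rows 2.3
```

View pics/w11.png

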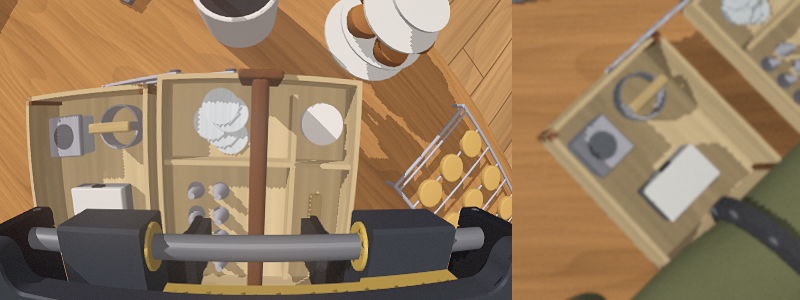

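All three kit pieces stand flat in the compartment (tin (68,133), cutter (118,127), case (100,195)); the handle is at x≈260 between the jaws. Grip and swing back.

>>> {"name": "jog_arm", "arguments": {
  "increments": [
    {"tx":-2,"ty":2,"tz":40,"wx":0,"wy":0,"wz":0.015,"gripper":0.6},
    {"tx":-2,"ty":2,"tz":80,"wx":0,"wy":0,"wz":0.015,"gripper":0.6},
    {"tx":-2,"ty":2,"tz":97,"wx":0,"wy":0,"wz":0.015,"gripper":0.4},
    {"tx":-2,"ty":2,"tz":97,"wx":0,"wy":0,"wz":0.015,"gripper":0},
    {"tx":-2,"ty":2,"tz":97,"wx":0,"wy":0,"wz":0.015,"gripper":0}
  ],
  "grip_force": 40
}}

```text
time: 38.1
position: [0.6078, -0.3418, 0.1704]
tool_rot: [-2.929, -1.133, -0.001]
ft_force: [-0.2, 0.3, 0.4]
grip_width: 0.452
grip_force: 0.0
```

>>> {"name": "jog_arm", "arguments": {
  "increments": [
    {"tx":0,"ty":0,"tz":0,"wx":0,"wy":0,"wz":0,"gripper":0},
    {"tx":0,"ty":0,"tz":0,"wx":0,"wy":0,"wz":0,"gripper":0},
    {"tx":0,"ty":0,"tz":0,"wx":0,"wy":0,"wz":0,"gripper":0},
    {"tx":0,"ty":0,"tz":0,"wx":0,"wy":0,"wz":0,"gripper":0},
    {"tx":0,"ty":0,"tz":0,"wx":0,"wy":0,"wz":0,"gripper":0}
  ]
}}

```text
time: 38.52
position: [0.6073, -0.3432, 0.1718]
tool_rot: [-2.931, -1.126, -0.001]
ft_force: [-3.1, 4.4, 6.3]
grip_width: 0.159
grip_force: 40.0
```

>>> {"name": "jog_arm", "arguments": {
  "increments": [
    {"tx":0,"ty":0,"tz":0,"wx":0,"wy":0,"wz":0,"gripper":0},
    {"tx":0,"ty":0,"tz":0,"wx":0,"wy":0,"wz":0,"gripper":0},
    {"tx":0,"ty":0,"tz":0,"wx":0,"wy":0,"wz":0,"gripper":0},
    {"tx":0,"ty":0,"tz":0,"wx":0,"wy":0,"wz":0,"gripper":0},
    {"tx":0,"ty":0,"tz":0,"wx":0,"wy":0,"wz":0,"gripper":0}
  ]
}}

```text
time: 38.93
position: [0.6073, -0.3432, 0.1718]
tool_rot: [-2.931, -1.126, -0.001]
ft_force: [-2.6, 4.4, 6.5]
grip_width: 0.158
grip_force: 40.0
```

>>> {"name": "jog_arm", "arguments": {
  "increments": [
    {"tx":0,"ty":-8,"tz":-12,"wx":0,"wy":0,"wz":0,"gripper":0},
    {"tx":0,"ty":-17,"tz":-24,"wx":0,"wy":0,"wz":0,"gripper":0},
    {"tx":0,"ty":-27,"tz":-34,"wx":0,"wy":0,"wz":0,"gripper":0},
    {"tx":0,"ty":-39,"tz":-44,"wx":0,"wy":0,"wz":0,"gripper":0},
    {"tx":0,"ty":-51,"tz":-51,"wx":0,"wy":0,"wz":0,"gripper":0}
  ]
}}

```text
time: 39.35
position: [0.5753, -0.3068, 0.2224]
tool_rot: [2.928, 1.125, 0.006]
ft_force: [7.3, -3.4, -2.8]
grip_width: 0.157
grip_force: 40.1
```

>>> {"name": "jog_arm", "arguments": {
  "increments": [
    {"tx":0,"ty":-13,"tz":-6,"wx":0,"wy":0,"wz":0,"gripper":0},
    {"tx":0,"ty":-27,"tz":-11,"wx":0,"wy":0,"wz":0,"gripper":0},
    {"tx":0,"ty":-42,"tz":-14,"wx":0,"wy":0,"wz":0,"gripper":0},
    {"tx":0,"ty":-56,"tz":-15,"wx":0,"wy":0,"wz":0,"gripper":0},
    {"tx":0,"ty":-71,"tz":-15,"wx":0,"wy":0,"wz":0,"gripper":0}
  ]
}}

```text
time: 39.77
position: [0.5294, -0.2544, 0.2395]
tool_rot: [2.926, 1.124, 0.013]
ft_force: [6.6, -0.8, 9.0]
grip_width: 0.159
grip_force: 40.2
```

>>> {"name": "jog_arm", "arguments": {
  "increments": [
    {"tx":0,"ty":-15,"tz":2,"wx":0,"wy":0,"wz":0,"gripper":0},
    {"tx":0,"ty":-29,"tz":6,"wx":0,"wy":0,"wz":0,"gripper":0},
    {"tx":0,"ty":-43,"tz":11,"wx":0,"wy":0,"wz":0,"gripper":0},
    {"tx":0,"ty":-56,"tz":18,"wx":0,"wy":0,"wz":0,"gripper":0},
    {"tx":0,"ty":-68,"tz":26,"wx":0,"wy":0,"wz":0,"gripper":0}
  ]
}}

```text
time: 40.18
position: [0.4822, -0.2002, 0.2136]
tool_rot: [-2.929, -1.127, -0.01]
ft_force: [-4.0, 8.1, 17.7]
grip_width: 0.16
grip_force: 40.0
```

>>> {"name": "jog_arm", "arguments": {
  "increments": [
    {"tx":0,"ty":-11,"tz":10,"wx":0,"wy":0,"wz":0,"gripper":0},
    {"tx":0,"ty":-21,"tz":20,"wx":0,"wy":0,"wz":0,"gripper":0},
    {"tx":0,"ty":-30,"tz":32,"wx":0,"wy":0,"wz":0,"gripper":0},
    {"tx":0,"ty":-37,"tz":45,"wx":0,"wy":0,"wz":0,"gripper":0},
    {"tx":0,"ty":-44,"tz":60,"wx":0,"wy":0,"wz":0,"gripper":0}
  ]
}}

```text
time: 40.6
position: [0.4535, -0.1673, 0.1519]
tool_rot: [-2.93, -1.128, -0.012]
ft_force: [1.0, -2.1, 55.4]
grip_width: 0.157
grip_force: 40.0
```

Run:
```python
from h import *
p=where();s=ctrl.get_state(); print(p.round(4),(p[:2]-C)@X,(p[:2]-C)@Y,s['ft_force'],s['grip_width'])
```

```text
[ 0.4535 -0.1673  0.1519  0.7353] 0.003072286924225518 -0.0018557601790148536 [ 0.99677407 -2.08697469 55.37634894] 0.1572984636443247
```

>>> {"name": "jog_arm", "arguments": {
  "increments": [
    {"tx":0,"ty":0,"tz":0,"wx":0,"wy":0,"wz":0,"gripper":0},
    {"tx":0,"ty":0,"tz":0,"wx":0,"wy":0,"wz":0,"gripper":0},
    {"tx":0,"ty":0,"tz":-3,"wx":0,"wy":0,"wz":0,"gripper":0.6},
    {"tx":0,"ty":0,"tz":-3,"wx":0,"wy":0,"wz":0,"gripper":0.6},
    {"tx":0,"ty":0,"tz":-3,"wx":0,"wy":0,"wz":0,"gripper":0.6}
  ]
}}

```text
time: 41.02
position: [0.4507, -0.1705, 0.1535]
tool_rot: [2.933, 1.126, 0.001]
ft_force: [0.2, -0.2, -0.7]
grip_width: 0.303
grip_force: 0.0
```

>>> {"name": "jog_arm", "arguments": {
  "increments": [
    {"tx":0,"ty":0,"tz":0,"wx":0,"wy":0,"wz":0,"gripper":0.6},
    {"tx":0,"ty":0,"tz":0,"wx":0,"wy":0,"wz":0,"gripper":0.6},
    {"tx":0,"ty":0,"tz":0,"wx":0,"wy":0,"wz":0,"gripper":0.6},
    {"tx":0,"ty":0,"tz":-35,"wx":0,"wy":0,"wz":0,"gripper":0.6},
    {"tx":0,"ty":0,"tz":-75,"wx":0,"wy":0,"wz":0,"gripper":0.6}
  ]
}}

```text
time: 41.43
position: [0.4483, -0.1699, 0.2269]
tool_rot: [-2.933, -1.125, 0.01]
ft_force: [0.7, 0.6, -0.0]
grip_width: 0.587
grip_force: 0.0
```

>>> {"name": "jog_arm", "arguments": {
  "increments": [
    {"tx":0,"ty":0,"tz":-40,"wx":0,"wy":0,"wz":0,"gripper":0.6},
    {"tx":0,"ty":0,"tz":-40,"wx":0,"wy":0,"wz":0,"gripper":0.6},
    {"tx":0,"ty":0,"tz":-40,"wx":0,"wy":0,"wz":0,"gripper":0.6},
    {"tx":0,"ty":0,"tz":-40,"wx":0,"wy":0,"wz":0,"gripper":0.6},
    {"tx":0,"ty":0,"tz":-40,"wx":0,"wy":0,"wz":0,"gripper":0.6}
  ]
}}

```text
time: 41.85
position: [0.4499, -0.1698, 0.2668]
tool_rot: [-2.932, -1.126, 0.004]
ft_force: [-0.1, 1.3, 0.4]
grip_width: 0.601
grip_force: 0.0
```

Run:
```python
from h import *
p=where(); print(p.round(3))
w=vision.get_image('wrist'); t=vision.get_image('scene')
cv2.imwrite('pics/w12.png',np.hstack([cv2.resize(w['color'][40:240,140:370],(345,300)),cv2.resize(t['color'][120:330,10:330],(455,300))]))
```

```text
[ 0.45  -0.17   0.267  0.734]
```

View pics/w12.png

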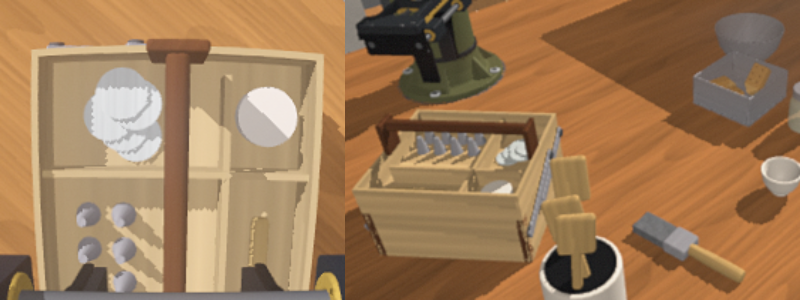

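The tray sits flush on the box, the slab is clear of kit and shortbread, and the gripper is free.

```bash
python3 -c "
from bench import ctrl
print(ctrl.close_job())"
```

```text
the job is handed in; nothing more can be done
None
```

I handed the job in at about 42 s of the 200 s; the hand-in returned no verdict. The tin, nozzle case and cutter are in the compartment under the lowered tray, and all three pieces of shortbread are in the tub. I saw no cookie press or fourth piece of shortbread.

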